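# Put the dry bat away in the bat cupboard

### The job

Open the teal door of the bat cupboard wide, take the brown bat from the drying rack and slide it on edge into the empty cradle in the cupboard, fully home against the cradle's end stop. Then shut the door. Leave the blue bat in the drying rack, the bat already stored in the cupboard and the mug on the banding wheel as they are.

Things in the scene. Friction and masses are not known exactly. Their poses are not given: they have to be found in the camera images.
- cupboard: Plywood bat cupboard, fixed: 180 deep (x), 230 wide (y), 262 high. Origin: centre of its underside; +x to its back; the doorway is the plane x = -90. Side walls 15 thick, 200 wide inside; floor top 18 up, underside of the slatted top 248 up, reaching to the doorway, so the tool must go in tilted. Open back. Inside, one cradle 38 left (+y), one 38 right (-y) of the middle.
- door (a joint): Angle of the teal door (rad): 0 shut, stop at 1.9. Hinged at the cupboard's left (+y) edge, it swings out towards the robot, clockwise seen from above. No latch or spring, 0.7 kg, friction only 0.03 N m: it stays about where it is left. Panel 230 wide, 258 high (4 to 262 above the bench), 15 thick, lying in front of the doorway when shut.
- door_hinge (a point): A point on the door's vertical hinge axis, at the left (+y) outer front edge of the door panel, 133 above the bench (half the door's height).
- door_handle (a point): Middle of the door's steel bar handle: a round upright bar 11 in diameter, 100 long (from about 147 to 247 above the bench; centre 197), its axis 35 in front of the door's outer face and 200 from the hinge edge along the door, held by two short stems at its ends.
- cradle_free: Empty pale wooden cradle in the cupboard. Origin: on the cupboard floor (18 above the bench) under the middle of a stored bat; +x inwards. Sole 6 thick; cheeks 55 high above it, 17 apart inside (bat 12), x = -42 to 76; in front of them the mouth flares to 29 wide at x = -72. End stop face at x = 76. Home: bat origin at x = 0 to 1, y = 0, z = 6, near edge 8 mm behind the doorway plane.
- cradle_full: Pale wooden cradle in the other place, holding the stored brown bat; frame and sizes as cradle_free.
- bat: The brown bat to be put away: a square hardboard slab 150 (x) x 150 (z) x 12 thick (y), 0.2 kg (varies), standing on edge in one of the two places of the drying rack. Origin: middle of its bottom edge; z up, x along its bottom edge (at the start its -x edge is the near one, towards the robot). Either way round is the same.
- drying_rack: White drying rack, fixed to the bench: board 170 (x) x 160 (y), its upper face 20 above the bench, with six upright dowels (8 thick, 48 high) per place, in pairs 17 apart inside, at x = -45, 0, 45. The two places run along x at y = +50 and y = -50. Origin: centre of its underside. A bat stands with its bottom edge 20 above the bench; both ends are open.
- bat_blue: A blue plastic bat of the same size as the brown one, still wet, in the other place of the drying rack. Origin: middle of its bottom edge. Leave it.
- bat_stored: A brown bat of the same size, stored in cradle_full inside the cupboard. Origin: middle of its bottom edge. Leave it.
- mug: Terracotta mug, 86 in diameter x 100 high with a handle, standing on the banding wheel left of the cupboard. Origin: centre of its underside, 76 above the bench. Leave it.
- banding_wheel: Dark blue banding wheel (fixed), 200 in diameter, 76 high. Origin: centre of its underside.

How it is judged:
On the way, in this order (a step that is already met when the one before it is completed fails the run):
1. the door has been swung open by at least 1.2 rad (about 70 degrees) (value of joint door above 1.2 rad), for 0.2 s.
2. the brown bat stands in the empty cradle, between its cheeks and within 8 mm of fully home (x of bat in the frame of cradle_free between -0.008 and 0.006 m and y of bat in the frame of cradle_free between -0.006 and 0.006 m and z of bat in the frame of cradle_free between 0 and 0.012 m and angle between bat's own z axis and vertical below 0.14 rad), for 0.2 s.
At the end, for the whole second after the job is handed in: Door shut within 0.06 rad; brown bat upright at rest in the empty cradle: within 8 mm of home, 6 mm of its middle, 0.14 rad of upright, 0.08 rad of its line; blue bat still standing in the rack, stored bat within 20 mm and mug within 20 mm of their places (all of step 2 and value of joint door below 0.06 rad and angle between the x axis of bat and the x axis of cradle_free, either way round below 0.08 rad and linear speed of bat below 0.02 m/s and z of bat_blue in the frame of drying_rack above 0.012 m and angle between bat_blue's own z axis and vertical below 0.25 rad and angle between mug's own z axis and vertical below 0.1 rad); the robot touches nothing.
It fails at once if the blue bat is moved by more than 25 mm or tipped (distance of bat_blue from where it was at the start of the episode above 0.025 m or angle between bat_blue's own z axis and vertical above 0.3 rad).
It fails at once if the stored bat is moved by more than 20 mm (distance of bat_stored from where it was at the start of the episode above 0.02 m).
It fails at once if the mug is moved by more than 20 mm (distance of mug from where it was at the start of the episode above 0.02 m).
It also fails if it takes over 72 s, if anything falls off the work surface, if the arm or the gripper's body presses on something with over 40 N, if the wrist force passes 120 N, or if a joint passes its speed limit or range.

### The arm

A 6-joint arm with a two-finger parallel gripper is mounted at the origin on the work surface. World frame = base frame: x ahead of the robot, y to its left, z up, the work surface at z = 0. Lengths are in m, angles in rad, forces in N, time in s.
With the tool pointing down it reaches from about 0.225 to 0.875 m from the base axis. Payload 3.4 kg.
Tool frame: the origin (TCP) lies midway between the tips of the shut fingers; the grasp point (between the pads) lies 19 mm behind it; z points along the fingers, y is the line along which they close (so a half turn about z gives the same grasp; the last joint's range is limited). The gripper opens to 85 mm and grips with 20 to 120 N. Pads are 22 mm wide; open, the fingers measure 114 mm over their backs; the gripper's body (76 mm by 85 mm) begins 54 mm behind the grasp point. The pads swing forward as they close: fully open they stand 13 mm farther back than shut.
Start: joints at [-1.225, 0.276, 1.505, -0, 1.361, -0.121], TCP at [0.259, -0.514, 0.231] pointing down, gripper open.
Joint ranges: [-2.89, 2.89], [-0.75, 2.08], [0.22, 2.7], [-1.18, 4.32], [0.11, 2.71], [-2.7, 2.7]. Speed limits (rad/s): [2.57, 2.57, 3.14, 3.14, 3.14, 3.14].

### API

Orientations are given as [roll, pitch, yaw] about the fixed x, y, z axes, in that order (R = Rz(yaw) Ry(pitch) Rx(roll)).
In Python, from bench import * gives the robot as it stands.
- The arm moves only by the tool send_rows, never from a script. Its argument "plan" is a list of rows, each an object with "travel": the shift along the world's x, y, z in units of 50 cm (1.0 is 50 cm), a list of three; "dr": the turn, a rotation vector about the world's x, y, z in units of 180 degrees (1.0 is 180 degrees), a list of three; "gripper": the opening, from -1 (shut) to 1 (fully open). In form: [{"travel": [x, y, z], "dr": [wx, wy, wz], "gripper": gripper}, ...]. A call has 1 to 8 rows; each row is the pose to reach, as a shift and turn from the pose commanded when the call began, turning the shorter way round; what a row does not reach only later rows make up. A row lasts 1/12 s, in which the tool goes at most 41.7 mm and 7.16 degrees, less where a joint would pass 70% of its speed; a pose out of reach is approached as far as the arm can. A call with a number of a shift or a turn outside -1 to 1 is refused whole. A call with a gripper value outside its range is refused whole. The fingers move at their own pace and stop on an object; "grip_force" is the grip in N (left out, the last holds). Time passes only in rows, so rows that repeat a pose let the fingers close. It gives the time, the measured TCP pose, the force, the opening and the grip force at its end, in the units of the state.
- sense(): the state, without advancing time (a new reading comes with each control period).
- camera(name): name is "scene" or "top"; returns the picture (384x512x3 uint8, red, green, blue); there is no depth.
- get_calibration(name): a dict with "vertical_fov" (degrees; the focal length in pixels is half the picture's height over the tangent of half this angle, whatever the lens; pixels are square), "cx", "cy" (the principal point, pixels), "k1" (the pictures are not rectified: a ray, as slopes to the right and down, at radius r is drawn at 1 + k1 r^2 times it, then the intrinsics apply), "extrinsics" (4x4, takes a point from camera to world coordinates). Camera axes: x right, y down, z forward; pixel columns grow to the right and rows downward; lengths in m; the calibration is good to about 2 mm. A picture is of the moment at which its call begins. get_calibration takes no time and is no camera call.
- finish_job(): hands the job in; it is judged then, once.
The state is a dict: "time_s": time; "q": joint angles; "dq": joint speeds; "joint_efforts": joint torques, N m; "tool_pos": TCP position; "eef_rot": TCP orientation; "wrist_force": force on the tool from outside, world axes, zero at the start; "moment": the same for the moment, N m; "finger_gap": finger opening in m; "finger_force": force on a finger pad.
Only numpy, scipy, OpenCV 4.12 (cv2) and the standard library are available. Lean on these libraries where they do the work, as an engineer would, in place of code of your own. Each camera call takes 0.05 s, during which the arm holds its last target. There are 200 camera calls.

## Working session

There is one attempt and no reset: what is moved stays moved. The work goes in short steps, Python scripts to look and compute and a tool call to move; the robot and the scene stay as the last step left them, time stands still between calls to the robot, and variables do not carry over. Pictures are saved under pics/ and viewed, at most 10 in all, crops included, and the job is handed in when it is done.

Besides the shell and the picture viewer there is one more tool, called as name(argument=value, ...), one argument or row to a line, values as JSON. send_rows: Moves the arm, as the interface text tells. Shifts and turns lie within -1 to 1; 1 stands for 50 cm of shift or 180 degrees of turn. Its arguments: {"type":"object","properties":{"plan":{"type":"array","items":{"type":"object","properties":{"travel":{"type":"array","items":{"type":"number"}},"dr":{"type":"array","items":{"type":"number"}},"gripper":{"type":"number"}}}},"grip_force":{"type":"number"}},"required":["plan"]}

```bash
ls; mkdir -p pics; python3 - <<'E'
from bench import *
import cv2
s=sense();print({k:s[k] for k in('time_s','tool_pos','eef_rot','finger_gap')})
for n in('scene','top'):
    im=camera(n);cv2.imwrite(f'pics/{n}0.png',cv2.resize(im[:,:,::-1],(800,600)))
    cv2.imwrite(f'{n}raw0.png',im[:,:,::-1])
    c=get_calibration(n);print(n,c)
E
```

```text
pics
{'time_s': 0.0, 'tool_pos': array([ 0.25857168, -0.51299018,  0.23043537]), 'eef_rot': array([-3.13976964e+00, -2.27085242e-04,  4.66768643e-01]), 'finger_gap': 0.08562367355572702}
scene {'vertical_fov': 55.7469063665815, 'cx': 256.7985266634613, 'cy': 196.3998264893074, 'k1': -0.07099261665408726, 'extrinsics': array([[ 0.98722693, -0.14981985,  0.05419418,  0.5208178 ],
       [-0.1592609 , -0.93730717,  0.30998585, -0.25693945],
       [ 0.00435456, -0.31465739, -0.94919532,  1.06534617],
       [ 0.        ,  0.        ,  0.        ,  1.        ]])}
top {'vertical_fov': 54.65657709637261, 'cx': 257.4517536858683, 'cy': 192.59177987622112, 'k1': 0.037624744534725585, 'extrinsics': array([[ 0.01997463, -0.99627231,  0.08391964,  0.4969997 ],
       [-0.99922151, -0.0170365 ,  0.03558266,  0.0308847 ],
       [-0.03402032, -0.08456506, -0.99583702,  1.06640457],
       [ 0.        ,  0.        ,  0.        ,  1.        ]])}
```

View pics/scene0.png

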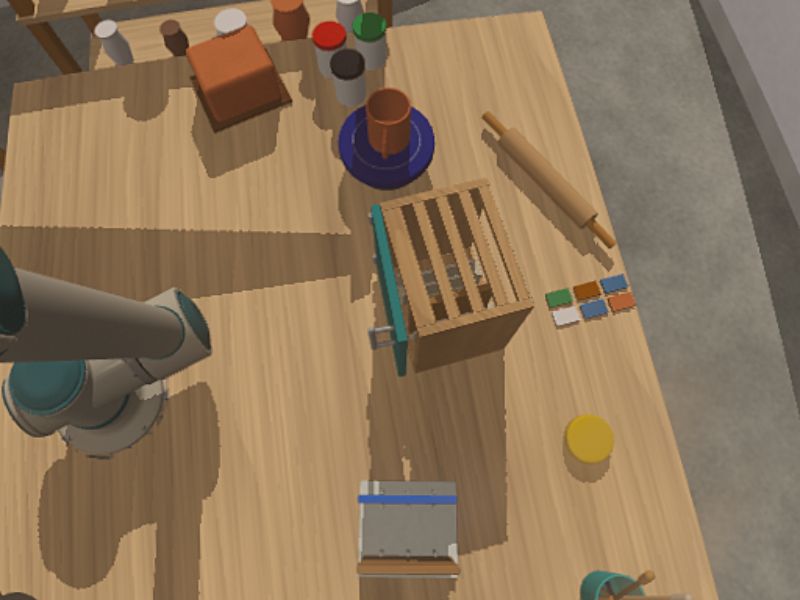

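View pics/top0.png

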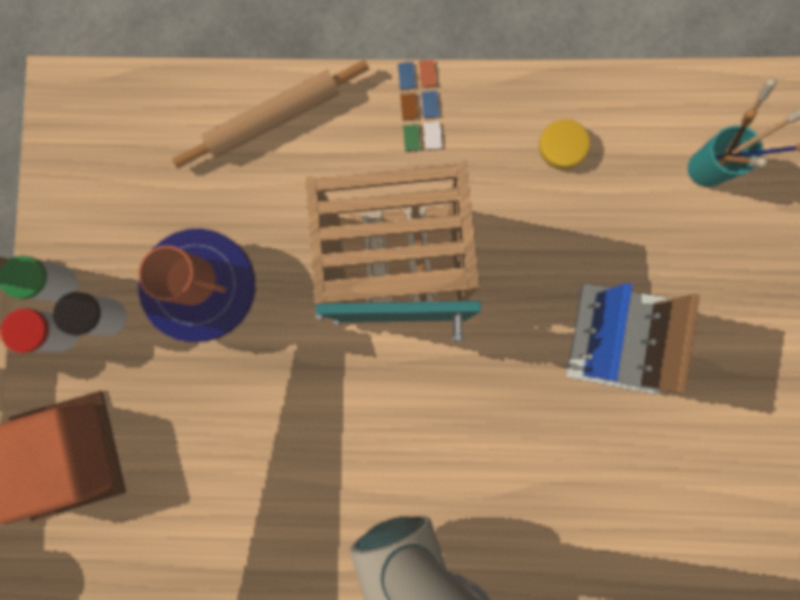

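```bash
cat > h.py <<'E'
import numpy as np, cv2
from bench import *
from scipy.optimize import least_squares
def K(n):
    c=get_calibration(n);return c,192/np.tan(np.radians(c['vertical_fov'])/2)
def proj(n,P):
    c,f=K(n);E=np.linalg.inv(c['extrinsics']);p=np.atleast_2d(P)@E[:3,:3].T+E[:3,3]
    s=p[:,:2]/p[:,2:];s=s*(1+c['k1']*(s**2).sum(1,keepdims=True))
    return s*f+[c['cx'],c['cy']]
def unproj(n,uv,z):
    c,f=K(n);d=(np.array(uv,float)-[c['cx'],c['cy']])/f;s=d.copy()
    for _ in range(20): s=d/(1+c['k1']*(s**2).sum())
    E=c['extrinsics'];r=E[:3,:3]@[s[0],s[1],1];o=E[:3,3]
    return o+r*(z-o[2])/r[2]
E
python3 - <<'E'
import cv2,numpy as np
s=cv2.imread('sceneraw0.png');t=cv2.imread('topraw0.png')
def crop(i,u,v,w,h,o): return cv2.resize(i[v:v+h,u:u+w],o,interpolation=cv2.INTER_CUBIC)
a=crop(s,230,105,120,140,(400,467//1));b=crop(t,190,95,125,135,(400,432))
c=np.zeros((467,800,3),np.uint8);c[:,:400]=a;c[:432,400:]=b;cv2.imwrite('pics/c1.png',c)
a=crop(s,220,300,85,75,(400,353));b=crop(t,355,175,100,85,(400,340))
c=np.zeros((353,800,3),np.uint8);c[:,:400]=a;c[:340,400:]=b;cv2.imwrite('pics/c2.png',c)
E
```

```text
(no output)
```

View pics/c1.png

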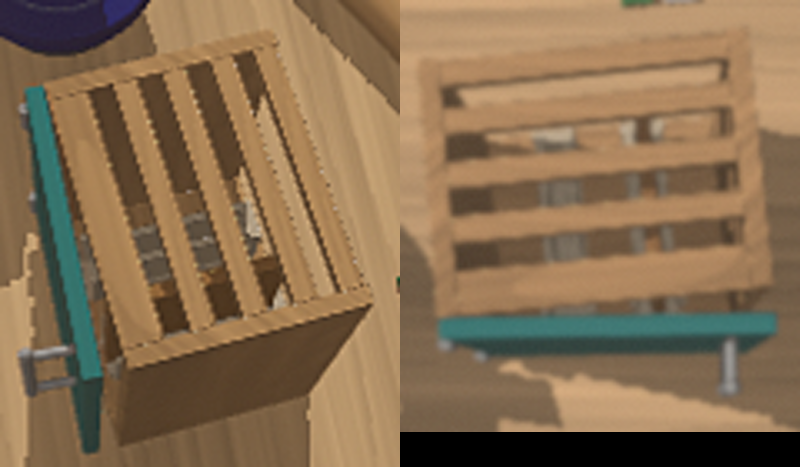

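View pics/c2.png

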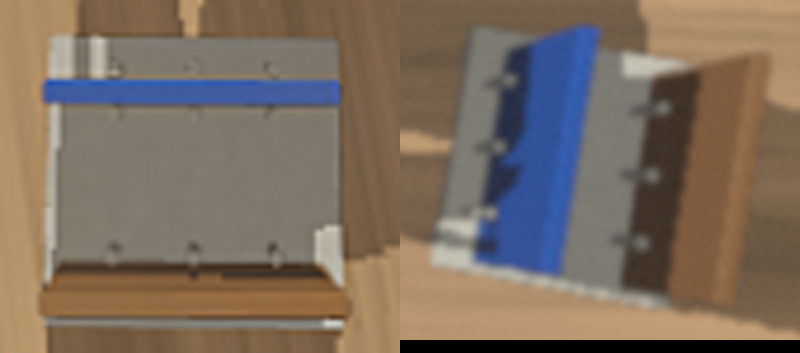

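```bash
cat > fit.py <<'E'
from h import *
S=lambda u,v:(230+u*.3-.35,105+v*.3-.35); T=lambda u,v:(190+(u-400)/3.2-.35,95+v/3.2-.35)
S2=lambda u,v:(220+u/4.706-.35,300+v/4.706-.35); T2=lambda u,v:(355+(u-400)/4-.35,175+v/4-.35)
def fit(obs,x0):
    def W(p,q): c,s=np.cos(p[2]),np.sin(p[2]);return [p[0]+c*q[0]-s*q[1],p[1]+s*q[0]+c*q[1],q[2]]
    def r(p): return np.concatenate([proj(n,W(p,q))[0]-uv for n,uv,q in obs])
    R=least_squares(r,x0,loss='soft_l1');print(R.x.round(4));print(r(R.x).reshape(-1,2).round(1).tolist());return R.x
a,b,h=.09,.115,.262
cup=fit([('scene',S(273,35),(a,b,h)),('scene',S(372,293),(a,-b,h)),('scene',S(125,360),(-a,-b,h)),('scene',S(118,443),(-a,-b,0)),('scene',S(308,397),(a,-b,0)),('scene',S(45,95),(-a,b,h)),
 ('top',T(420,60),(a,b,h)),('top',T(750,28),(a,-b,h)),('top',T(773,288),(-a,-b,h)),('top',T(440,321),(-.105,b,h)),('top',T(776,317),(-.105,-b,h))],[.6,0,0])
a,b,h=.085,.08,.02
rack=fit([('scene',S2(50,38),(-a,b,h)),('scene',S2(338,38),(a,b,h)),('scene',S2(45,322),(-a,-b,h)),('scene',S2(342,325),(a,-b,h)),
 ('top',T2(470,27),(a,b,h)),('top',T2(430,263),(-a,b,h))],[.6,-.35,0])
for nm,y0,ob in(('bat',-.35,[('scene',S2(40,289),(-.075,.006,.17)),('scene',S2(348,286),(.075,.006,.17)),('scene',S2(40,317),(-.075,-.006,.17)),('scene',S2(348,315),(.075,-.006,.17)),('top',T2(768,55),(.075,-.006,.17)),('top',T2(735,305),(-.075,-.006,.17))]),
 ('blue',-.25,[('scene',S2(43,81),(-.075,.006,.17)),('scene',S2(340,80),(.075,.006,.17)),('scene',S2(43,103),(-.075,-.006,.17)),('scene',S2(340,105),(.075,-.006,.17)),('top',T2(600,27),(.075,-.006,.17)),('top',T2(560,275),(-.075,-.006,.17))])):
  print(nm);B=fit(ob,[.6,y0,0]); d=B[:2]-rack[:2];c,s=np.cos(rack[2]),np.sin(rack[2]);print('in rack',c*d[0]+s*d[1],-s*d[0]+c*d[1])
c,s=np.cos(cup[2]),np.sin(cup[2])
for nm,q in(('hinge',(-.105,.115)),('handle',(-.14,-.085)),('cradL',(0,.038)),('cradR',(0,-.038))):print(nm,cup[0]+c*q[0]-s*q[1],cup[1]+s*q[0]+c*q[1])
for m in(.038,-.038):
  for q in((0,m,.03),(-.07,m,.174),(.07,m,.174)):
    P=[cup[0]+c*q[0]-s*q[1],cup[1]+s*q[0]+c*q[1],q[2]];u=proj('scene',P)[0];v=proj('top',P)[0];print(m,q,((u+.35-[230,105])/.3).round(),((v+.35-[190,95])*3.2+[400,0]).round())
E
python3 fit.py
```

```text
[0.6616 0.0777 0.0999]
[[0.3, -1.2], [0.4, 4.6], [0.4, 3.6], [-0.3, 1.8], [0.0, 0.5], [-0.2, -3.3], [-0.5, -0.3], [-0.2, 0.5], [0.0, 0.2], [-0.8, 5.4], [-0.3, -2.0]]
[ 0.5269 -0.3161 -0.166 ]
[[-0.0, -0.6], [0.1, -0.3], [-0.5, 0.9], [0.3, 0.5], [-0.3, -0.7], [-0.2, 0.5]]
bat
[ 0.5172 -0.3647 -0.1533]
[[0.1, 0.5], [0.1, 0.6], [0.0, 0.2], [0.3, 0.0], [-0.8, -0.1], [-1.1, 0.5]]
in rack -0.0015983179607329014 -0.049617418955357935
blue
[ 0.532  -0.2674 -0.163 ]
[[-0.0, -0.1], [0.4, 0.3], [-0.2, 0.5], [0.5, 0.3], [-0.8, 0.1], [-0.5, 0.5]]
in rack -0.0030341779629286933 0.04881617104885215
hinge 0.5456358514867851 0.18160768105158825
handle 0.5307521863539834 -0.020885470714624876
cradL 0.6577902300778905 0.11546090968031877
cradR 0.6653681578809115 0.03983964937468646
0.038 (0, 0.038, 0.03) [169. 258.] [565. 230.]
0.038 (-0.07, 0.038, 0.174) [ 96. 215.] [557. 291.]
0.038 (0.07, 0.038, 0.174) [263. 174.] [543. 110.]
-0.038 (0, -0.038, 0.03) [192. 335.] [651. 222.]
-0.038 (-0.07, -0.038, 0.174) [121. 303.] [657. 283.]
-0.038 (0.07, -0.038, 0.174) [292. 260.] [642. 101.]
```

```bash
cat > fit2.py <<'E'
from h import *
S=lambda u,v:(230+u*.3-.35,105+v*.3-.35); T=lambda u,v:(190+(u-400)/3.2-.35,95+v/3.2-.35)
a,b,h=.09,.115,.262
def W(p,q): c,s=np.cos(p[2]),np.sin(p[2]);return [p[0]+c*q[0]-s*q[1],p[1]+s*q[0]+c*q[1],q[2]]
def D(p,q): # door: d along from hinge, e out from face
    c,s=np.cos(-p[3]),np.sin(-p[3]);x,y=-q[1],-q[0];return W(p,(-.105+c*x-s*y,.115+s*x+c*y,q[2]))
obs=[('scene',S(273,35),W,(a,b,h)),('scene',S(372,293),W,(a,-b,h)),('scene',S(125,360),W,(-a,-b,h)),('scene',S(118,443),W,(-a,-b,0)),('scene',S(308,397),W,(a,-b,0)),
 ('top',T(420,60),W,(a,b,h)),('top',T(750,28),W,(a,-b,h)),('top',T(773,288),W,(-a,-b,h)),
 ('top',T(440,338),D,(0,0,h)),('top',T(776,333),D,(.23,0,h)),('top',T(777,316),D,(.23,-.015,h)),('scene',S(28,88),D,(0,0,h)),('scene',S(80,378),D,(.23,0,h)),('scene',S(102,375),D,(.23,-.015,h)),('scene',S(84,450),D,(.23,0,.004)),
 ('scene',S(25,352),D,(.2,.035,.247)),('top',T(729,388),D,(.2,.035,.147))]
def r(p): return np.concatenate([proj(n,w(p,q))[0]-uv for n,uv,w,q in obs])
R=least_squares(r,[.66,.077,.1,.08],loss='soft_l1');p=R.x
if __name__=='__main__':
    print(p.round(4));print(r(p).reshape(-1,2).round(1).tolist())
    print('hinge',D(p,(0,0,.133)),'handle',D(p,(.2,.035,.197)),'L',W(p,(0,.038,0)),'R',W(p,(0,-.038,0)))
    o=[]
    for n,f in(('scene','sceneraw0.png'),('top','topraw0.png')):
        im=cv2.resize(cv2.imread(f),None,fx=4,fy=4,interpolation=cv2.INTER_CUBIC)
        def L(w,*qs):
            uv=(proj(n,np.array([w(p,q) for q in qs]))*4+1.5).astype(int);cv2.polylines(im,[uv],False,(0,0,255),1)
        for z in(0,h):L(W,(a,b,z),(a,-b,z),(-a,-b,z),(-a,b,z),(a,b,z))
        L(D,(0,0,h),(.23,0,h),(.23,-.015,h),(0,-.015,h),(0,0,h));L(D,(.23,0,h),(.23,0,.004));L(D,(.2,.035,.147),(.2,.035,.247))
        for m in(.038,-.038):
            for e in(.0085,-.0085):L(W,(-.042,m+e,.079),(.076,m+e,.079))
        u,v=proj(n,W(p,(-.03,0,.15)))[0]*4;im=im[int(v)-280:int(v)+300,int(u)-230:int(u)+170];o.append(im)
    cv2.imwrite('pics/fit2.png',np.hstack(o))
E
python3 fit2.py
```

```text
[0.6619 0.0786 0.0992 0.0721]
[[0.3, -1.5], [0.4, 4.2], [0.5, 3.2], [-0.3, 1.4], [0.1, 0.2], [-0.9, -0.5], [-0.6, 0.4], [-0.5, 0.1], [-1.3, -0.1], [-0.4, 0.5], [-0.8, -1.1], [-0.8, -0.2], [0.6, 0.9], [0.4, 0.6], [-0.4, 1.6], [0.1, 0.8], [-2.2, 0.7]]
hinge [np.float64(0.5459928671669639), np.float64(0.1826411357107445), 0.133] handle [np.float64(0.5164274534514699), np.float64(-0.01823416469184777), 0.197] L [np.float64(0.6581029910089644), np.float64(0.11641938601979082), 0] R [np.float64(0.6656303522328393), np.float64(0.04079307556499404), 0]
```

View pics/fit2.png

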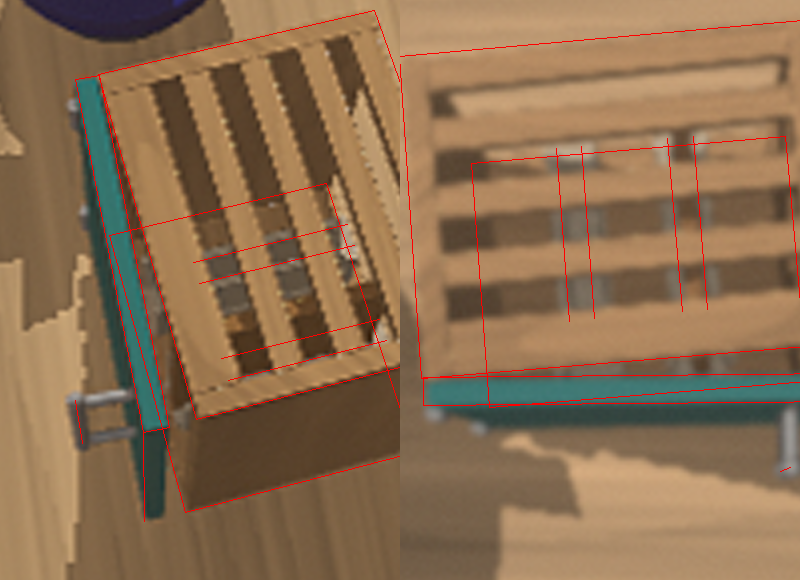

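send_rows(
  plan=[
    {"travel": [0,0,0.22],"dr": [0,0,0.3],"gripper": 1},
    {"travel": [0,0,0.22],"dr": [0,0,0.3],"gripper": 1},
    {"travel": [0,0,0.22],"dr": [0,0,0.3],"gripper": 1},
    {"travel": [0,0,0.22],"dr": [0,0,0.3],"gripper": 1},
    {"travel": [0,0.1,0.22],"dr": [0,0,0.3],"gripper": 1},
    {"travel": [0,0.1,0.22],"dr": [0,0,0.3],"gripper": 1},
    {"travel": [0,0.2,0.22],"dr": [0,0,0.3],"gripper": 1},
    {"travel": [0,0.2,0.22],"dr": [0,0,0.3],"gripper": 1},
  ],
)

```text
time_s: 0.77
tool_pos: [0.2582, -0.408, 0.341]
eef_rot: [-3.14, -0.005, 1.416]
wrist_force: [0.0, 0.4, -0.1]
finger_gap: 0.0852
finger_force: 0.0
```

send_rows(
  plan=[
    {"travel": [0.2,0.4,0],"dr": [0,0,0.3],"gripper": 1},
    {"travel": [0.2,0.4,0],"dr": [0,0,0.3],"gripper": 1},
    {"travel": [0.2,0.4,0],"dr": [0,0,0.3],"gripper": 1},
    {"travel": [0.2,0.4,0],"dr": [0,0,0.3],"gripper": 1},
    {"travel": [0.2,0.4,0],"dr": [0,0,0.3],"gripper": 1},
    {"travel": [0.2,0.4,0],"dr": [0,0,0.3],"gripper": 1},
    {"travel": [0.2,0.4,0],"dr": [0,0,0.3],"gripper": 1},
    {"travel": [0.2,0.4,0],"dr": [0,0,0.3],"gripper": 1},
  ],
)

```text
time_s: 1.43
tool_pos: [0.359, -0.2119, 0.3412]
eef_rot: [3.141, -0.0, 2.36]
wrist_force: [-0.4, -0.5, -0.7]
finger_gap: 0.0853
finger_force: 0.0
```

```bash
cat > d.py <<'E'
# usage: d.py x y z roll pitch yaw -> remaining shift/turn in move units
import sys
from h import *
from scipy.spatial.transform import Rotation as R
s=sense();print('t',round(s['time_s'],2),'q',s['q'].round(3),'pos',s['tool_pos'].round(4),'rot',s['eef_rot'].round(3),'gap',round(s['finger_gap'],4),'F',s['wrist_force'].round(1))
if len(sys.argv)>3:
    a=list(map(float,sys.argv[1:]));print('travel',((np.array(a[:3])-s['tool_pos'])/.5).round(4))
    if len(a)>3:print('dr',((R.from_euler('xyz',a[3:])*R.from_euler('xyz',s['eef_rot']).inv()).as_rotvec()/np.pi).round(4))
E
python3 d.py 0.516 -0.022 0.33 3.1416 0 3.17
```

```text
t 1.43 q [-0.701 -0.016  1.587  0.     1.57  -1.49 ] pos [ 0.359  -0.2119  0.3412] rot [ 3.141 -0.     2.36 ] gap 0.0853 F [-0.4 -0.5 -0.7]
travel [ 0.314   0.3798 -0.0223]
dr [-1.000e-04 -1.000e-04  2.578e-01]
```

send_rows(
  plan=[
    {"travel": [0.314,0.38,0],"dr": [0,0,0.258],"gripper": 1},
    {"travel": [0.314,0.38,0],"dr": [0,0,0.258],"gripper": 1},
    {"travel": [0.314,0.38,0],"dr": [0,0,0.258],"gripper": 1},
    {"travel": [0.314,0.38,0],"dr": [0,0,0.258],"gripper": 1},
    {"travel": [0.314,0.38,0],"dr": [0,0,0.258],"gripper": 1},
    {"travel": [0.314,0.38,0],"dr": [0,0,0.258],"gripper": 1},
    {"travel": [0.314,0.38,0],"dr": [0,0,0.258],"gripper": 1},
    {"travel": [0.314,0.38,0],"dr": [0,0,0.258],"gripper": 1},
  ],
)

```text
time_s: 2.1
tool_pos: [0.5164, -0.0217, 0.3402]
eef_rot: [3.141, -0.002, -3.116]
wrist_force: [-0.4, -0.2, 0.2]
finger_gap: 0.0857
finger_force: 0.0
```

```bash
python3 d.py 0.516 -0.022 0.208 3.1416 0 3.17; python3 - <<'E'
from h import *
o=[]
for n in('scene','top'):
    im=camera(n)[:,:,::-1];u,v=proj(n,[.516,-.02,.2])[0].astype(int);o.append(cv2.resize(im[v-50:v+50,u-50:u+50],(400,400),interpolation=cv2.INTER_CUBIC))
cv2.imwrite('pics/g1.png',np.hstack(o))
E
```

```text
t 2.1 q [-0.177  0.145  1.413  0.     1.585 -1.773] pos [ 0.5164 -0.0217  0.3402] rot [ 3.141e+00 -2.000e-03 -3.116e+00] gap 0.0857 F [-0.4 -0.2  0.2]
travel [-0.0009 -0.0006 -0.2644]
dr [-0.0001 -0.0007  0.0009]
```

View pics/g1.png

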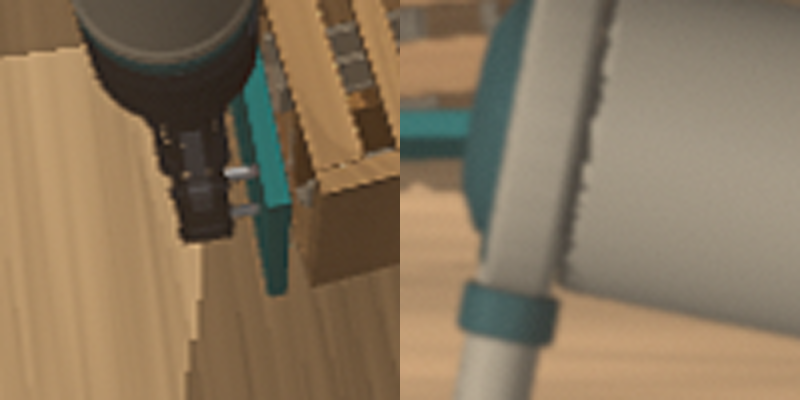

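send_rows(
  plan=[
    {"travel": [0,0,-0.06],"dr": [0,0,0],"gripper": 1},
    {"travel": [0,0,-0.12],"dr": [0,0,0],"gripper": 1},
    {"travel": [0,0,-0.17],"dr": [0,0,0],"gripper": 1},
    {"travel": [0,0,-0.22],"dr": [0,0,0],"gripper": 1},
    {"travel": [0,0,-0.264],"dr": [0,0,0],"gripper": 1},
    {"travel": [0,0,-0.264],"dr": [0,0,0],"gripper": 1},
  ],
)

```text
time_s: 2.7
tool_pos: [0.5117, -0.0243, 0.2053]
eef_rot: [3.14, -0.009, -3.125]
wrist_force: [-1.1, -0.9, 0.6]
finger_gap: 0.0854
finger_force: 0.0
```

send_rows(
  plan=[
    {"travel": [0,0,0],"dr": [0,0,0],"gripper": -1},
    {"travel": [0,0,0],"dr": [0,0,0],"gripper": -1},
    {"travel": [0,0,0],"dr": [0,0,0],"gripper": -1},
    {"travel": [0,0,0],"dr": [0,0,0],"gripper": -1},
    {"travel": [0,0,0],"dr": [0,0,0],"gripper": -1},
    {"travel": [0,0,0],"dr": [0,0,0],"gripper": -1},
    {"travel": [0,0,0],"dr": [0,0,0],"gripper": -1},
    {"travel": [0,0,0],"dr": [0,0,0],"gripper": -1},
  ],
  grip_force=40,
)

```text
time_s: 3.37
tool_pos: [0.5171, -0.0191, 0.2106]
eef_rot: [3.133, 0.004, -3.121]
wrist_force: [1.6, 11.2, 3.9]
finger_gap: 0.0098
finger_force: 38.9
```

```bash
python3 d.py; python3 - <<'E'
import numpy as np
# circular arc from current handle about hinge; compute waypoints relative
hx,hy=.546,.181
from bench import *
p=sense()['tool_pos'][:2];v=p-[hx,hy];print(np.hypot(*v))
for k in range(1,15):
    t=-.12*k;c,s=np.cos(t),np.sin(t);w=np.array([c*v[0]-s*v[1],s*v[0]+c*v[1]]);print(k,((w-v)/.5).round(3),round(t/np.pi,4),(w+[hx,hy]).round(3))
E
```

```text
t 3.37 q [-0.178  0.201  1.662  0.01   1.277 -1.772] pos [ 0.5171 -0.0191  0.2106] rot [ 3.133  0.004 -3.121] gap 0.0098 F [ 1.6 11.2  3.9]
0.20220633553602624
1 [-0.047  0.01 ] -0.0382 [ 0.493 -0.014]
2 [-0.093  0.025] -0.0764 [ 0.47  -0.007]
3 [-0.137  0.046] -0.1146 [0.448 0.004]
4 [-0.178  0.072] -0.1528 [0.428 0.017]
5 [-0.216  0.103] -0.191 [0.409 0.032]
6 [-0.25   0.138] -0.2292 [0.392 0.05 ]
7 [-0.279  0.176] -0.2674 [0.378 0.069]
8 [-0.303  0.218] -0.3056 [0.365 0.09 ]
9 [-0.322  0.263] -0.3438 [0.356 0.112]
10 [-0.336  0.309] -0.382 [0.349 0.135]
11 [-0.344  0.357] -0.4202 [0.345 0.159]
12 [-0.346  0.405] -0.4584 [0.344 0.184]
13 [-0.343  0.454] -0.4966 [0.346 0.208]
14 [-0.334  0.501] -0.5348 [0.35  0.232]
```

send_rows(
  plan=[
    {"travel": [-0.023,0.005,0],"dr": [0,0,-0.019],"gripper": -1},
    {"travel": [-0.047,0.01,0],"dr": [0,0,-0.038],"gripper": -1},
    {"travel": [-0.093,0.025,0],"dr": [0,0,-0.076],"gripper": -1},
    {"travel": [-0.137,0.046,0],"dr": [0,0,-0.115],"gripper": -1},
    {"travel": [-0.178,0.072,0],"dr": [0,0,-0.153],"gripper": -1},
    {"travel": [-0.216,0.103,0],"dr": [0,0,-0.191],"gripper": -1},
    {"travel": [-0.25,0.138,0],"dr": [0,0,-0.229],"gripper": -1},
    {"travel": [-0.25,0.138,0],"dr": [0,0,-0.229],"gripper": -1},
  ],
)

```text
time_s: 4.03
tool_pos: [0.3913, 0.0504, 0.2106]
eef_rot: [3.131, 0.001, 2.44]
wrist_force: [7.0, 5.2, -4.3]
finger_gap: 0.0099
finger_force: 39.7
```

```bash
python3 d.py; python3 - <<'E'
import numpy as np
hx,hy=.546,.181
from bench import *
p=sense()['tool_pos'][:2];v=p-[hx,hy];print(np.hypot(*v))
for k in range(1,9):
    t=-.12*k;c,s=np.cos(t),np.sin(t);w=np.array([c*v[0]-s*v[1],s*v[0]+c*v[1]]);print(k,((w-v)/.5).round(3),round(t/np.pi,4),(w+[hx,hy]).round(3))
E
```

```text
t 4.03 q [-0.056  0.008  1.887  0.009  1.24  -0.928] pos [0.3913 0.0504 0.2106] rot [3.131e+00 1.000e-03 2.440e+00] gap 0.0099 F [ 7.   5.2 -4.3]
0.20251834583986056
1 [-0.029  0.039] -0.0382 [0.377 0.07 ]
2 [-0.053  0.081] -0.0764 [0.365 0.091]
3 [-0.072  0.126] -0.1146 [0.355 0.113]
4 [-0.086  0.172] -0.1528 [0.348 0.137]
5 [-0.093  0.22 ] -0.191 [0.345 0.161]
6 [-0.095  0.269] -0.2292 [0.344 0.185]
7 [-0.092  0.317] -0.2674 [0.345 0.209]
8 [-0.082  0.365] -0.3056 [0.35  0.233]
```

send_rows(
  plan=[
    {"travel": [-0.029,0.039,0],"dr": [0,0,-0.038],"gripper": -1},
    {"travel": [-0.053,0.081,0],"dr": [0,0,-0.076],"gripper": -1},
    {"travel": [-0.072,0.126,0],"dr": [0,0,-0.115],"gripper": -1},
    {"travel": [-0.086,0.172,0],"dr": [0,0,-0.153],"gripper": -1},
    {"travel": [-0.093,0.22,0],"dr": [0,0,-0.191],"gripper": -1},
    {"travel": [-0.095,0.269,0],"dr": [0,0,-0.229],"gripper": -1},
    {"travel": [-0.092,0.317,0],"dr": [0,0,-0.267],"gripper": -1},
    {"travel": [-0.085,0.35,0],"dr": [0,0,-0.29],"gripper": -1},
  ],
)

```text
time_s: 4.7
tool_pos: [0.3468, 0.2228, 0.2105]
eef_rot: [-3.14, -0.002, 1.528]
wrist_force: [-5.0, -0.5, 7.5]
finger_gap: 0.0095
finger_force: 41.1
```

send_rows(
  plan=[
    {"travel": [0,0,0],"dr": [0,0,0],"gripper": -1},
    {"travel": [0,0,0],"dr": [0,0,0],"gripper": 1},
    {"travel": [0,0,0],"dr": [0,0,0],"gripper": 1},
    {"travel": [0,0,0],"dr": [0,0,0],"gripper": 1},
    {"travel": [0,0,0],"dr": [0,0,0],"gripper": 1},
    {"travel": [0,0,0],"dr": [0,0,0],"gripper": 1},
    {"travel": [0,0,0],"dr": [0,0,0],"gripper": 1},
    {"travel": [0,0,0.03],"dr": [0,0,0],"gripper": 1},
  ],
)

```text
time_s: 5.37
tool_pos: [0.3466, 0.2194, 0.2223]
eef_rot: [-3.136, 0.002, 1.531]
wrist_force: [0.9, -0.5, -1.1]
finger_gap: 0.0852
finger_force: 0.0
```

send_rows(
  plan=[
    {"travel": [0,0,0.06],"dr": [0,0,0],"gripper": 1},
    {"travel": [0,0,0.12],"dr": [0,0,0],"gripper": 1},
    {"travel": [0,0,0.18],"dr": [0,0,0],"gripper": 1},
    {"travel": [0,0,0.24],"dr": [0,0,0],"gripper": 1},
    {"travel": [0,0,0.3],"dr": [0,0,0],"gripper": 1},
    {"travel": [0,0,0.3],"dr": [0,0,0],"gripper": 1},
  ],
)

```text
time_s: 5.87
tool_pos: [0.3508, 0.2213, 0.3801]
eef_rot: [3.131, -0.005, 1.531]
wrist_force: [0.3, 0.7, 1.0]
finger_gap: 0.0857
finger_force: 0.0
```

```bash
python3 d.py
```

```text
t 5.87 q [ 0.395 -0.032  1.511 -0.     1.651  0.434] pos [0.3508 0.2213 0.3801] rot [ 3.131 -0.005  1.531] gap 0.0857 F [0.3 0.7 1. ]
```

send_rows(
  plan=[
    {"travel": [0,-0.05,0.02],"dr": [0,0,-0.3],"gripper": 1},
    {"travel": [0,-0.55,0.02],"dr": [0,0,-0.3],"gripper": 1},
    {"travel": [0,-0.55,0.02],"dr": [0,0,-0.3],"gripper": 1},
    {"travel": [0,-0.55,0.02],"dr": [0,0,-0.3],"gripper": 1},
    {"travel": [0,-0.55,0.02],"dr": [0,0,-0.3],"gripper": 1},
    {"travel": [0,-0.55,0.02],"dr": [0,0,-0.3],"gripper": 1},
    {"travel": [0,-0.55,0.02],"dr": [0,0,-0.3],"gripper": 1},
    {"travel": [0,-0.55,0.02],"dr": [0,0,-0.3],"gripper": 1},
  ],
)

```text
time_s: 6.53
tool_pos: [0.3479, -0.0626, 0.3837]
eef_rot: [3.137, 0.004, 0.571]
wrist_force: [-0.1, 1.2, 0.0]
finger_gap: 0.0856
finger_force: 0.0
```

```bash
python3 d.py .334 -.335 .30 3.1416 -.785 -.16
```

```text
t 6.53 q [-0.37  -0.125  1.585 -0.006  1.681  0.629] pos [ 0.3479 -0.0626  0.3837] rot [3.137 0.004 0.571] gap 0.0856 F [-0.1  1.2  0. ]
travel [-0.0279 -0.5448 -0.1674]
dr [ 0.0536 -0.2508 -0.2197]
```

send_rows(
  plan=[
    {"travel": [-0.028,-0.545,-0.167],"dr": [0.054,-0.251,-0.22],"gripper": 1},
    {"travel": [-0.028,-0.545,-0.167],"dr": [0.054,-0.251,-0.22],"gripper": 1},
    {"travel": [-0.028,-0.545,-0.167],"dr": [0.054,-0.251,-0.22],"gripper": 1},
    {"travel": [-0.028,-0.545,-0.167],"dr": [0.054,-0.251,-0.22],"gripper": 1},
    {"travel": [-0.028,-0.545,-0.167],"dr": [0.054,-0.251,-0.22],"gripper": 1},
    {"travel": [-0.028,-0.545,-0.167],"dr": [0.054,-0.251,-0.22],"gripper": 1},
    {"travel": [-0.028,-0.545,-0.167],"dr": [0.054,-0.251,-0.22],"gripper": 1},
    {"travel": [-0.028,-0.545,-0.167],"dr": [0.054,-0.251,-0.22],"gripper": 1},
  ],
)

```text
time_s: 7.2
tool_pos: [0.3322, -0.3323, 0.3001]
eef_rot: [3.086, -0.686, -0.021]
wrist_force: [0.7, 0.9, -0.3]
finger_gap: 0.0854
finger_force: 0.0
```

```bash
python3 d.py .334 -.335 .30 3.1416 -.785 -.16; python3 - <<'E'
from h import *
o=[]
for n in('scene','top'):
    im=camera(n)[:,:,::-1];cv2.imwrite(n+'raw1.png',im);u,v=proj(n,[.60,.10,.15])[0].astype(int);o.append(cv2.resize(im[v-75:v+75,u-50:u+50],(400,600),interpolation=cv2.INTER_CUBIC))
    print(n,u,v)
cv2.imwrite('pics/c3.png',np.hstack(o))
E
```

```text
t 7.2 q [-1.466 -0.109  1.977  0.725  1.208 -0.099] pos [ 0.3322 -0.3323  0.3001] rot [ 3.086 -0.686 -0.021] gap 0.0854 F [ 0.7  0.9 -0.3]
travel [ 0.0037 -0.0054 -0.0001]
dr [ 0.0103 -0.0327 -0.0323]
scene 263 174
top 243 182
```

View pics/c3.png

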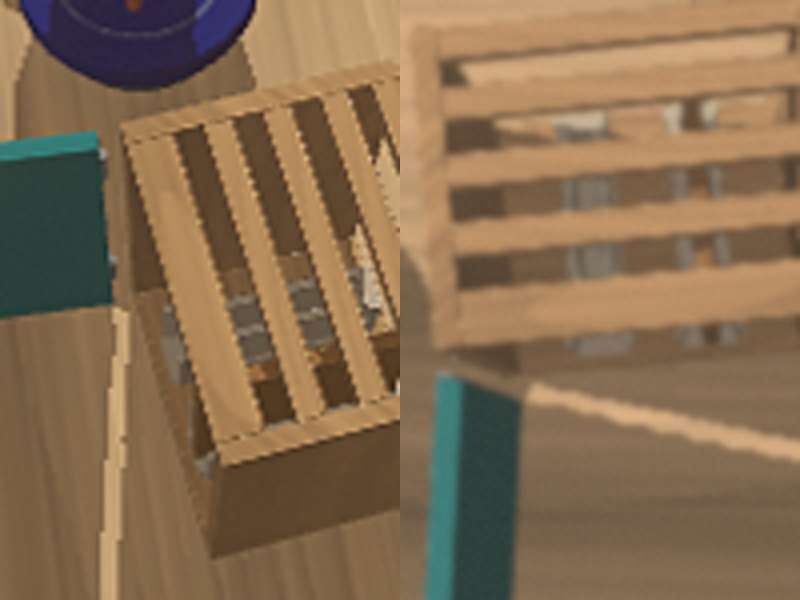

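```bash
cat > m.py <<'E'
from h import *
C=lambda u,v:(193+(u-400)/4-.375,107+v/4-.375)
Sx=lambda u,v:(213+u/4-.375,99+v/4-.375)
for pts in([(705,340),(703,265),(701,210),(697,165),(692,125)],[(568,265),(567,210),(565,165),(560,125)]):
    P=np.array([unproj('top',C(*p),.079) for p in pts]);print(P.round(4).tolist(),np.polyfit(P[:,0],P[:,1],1).round(4))
print('top corners',[unproj('top',C(*p),.262)[:2].round(4) for p in((415,30),(433,347))])
print('scene corners',[unproj('scene',Sx(*p),.262)[:2].round(4) for p in((123,128),(218,467))],unproj('scene',Sx(210,558),0)[:2])
# scene, z=.079: left cheek pair gap centre and outer edges at column groups
for p in((238,298),(245,328),(255,360),(300,283),(310,312),(318,343)):print(p,unproj('scene',Sx(*p),.079)[:2].round(4))
# hinge circle from three grip points
A=np.array([[.5171,-.0191],[.3913,.0504],[.3468,.2225]]);M=np.c_[2*A,np.ones(3)];s=np.linalg.solve(M,(A**2).sum(1));print('hinge',s[:2],np.sqrt(s[2]+s[0]**2+s[1]**2))
f=lambda h:np.linalg.norm(A-h,axis=1)-.203
print(least_squares(f,[.546,.18]).x)
E
python3 m.py
```

```text
[[0.5833, 0.0357, 0.079], [0.6337, 0.038, 0.079], [0.6709, 0.04, 0.079], [0.7014, 0.0432, 0.079], [0.7287, 0.0471, 0.079]] [ 0.0753 -0.0092]
[[0.6323, 0.1286, 0.079], [0.6696, 0.1302, 0.079], [0.7003, 0.1323, 0.079], [0.7276, 0.1363, 0.079]] [0.0789 0.078 ]
top corners [array([0.7373, 0.1988]), array([0.561 , 0.1832])]
scene corners [array([0.5612, 0.1808]), array([ 0.5828, -0.0436])] [ 0.58528472 -0.04231847]
(238, 298) [0.6329 0.1289]
(245, 328) [0.6338 0.105 ]
(255, 360) [0.6367 0.0796]
(300, 283) [0.6799 0.1335]
(310, 312) [0.6829 0.1099]
(318, 343) [0.6841 0.0853]
hinge [0.54625102 0.18226897] 0.20346804692728448
[0.54577716 0.18194573]
```

send_rows(
  plan=[
    {"travel": [0.004,-0.005,0],"dr": [0.0103,-0.0327,-0.0323],"gripper": 1},
    {"travel": [0.004,-0.005,0],"dr": [0.0103,-0.0327,-0.0323],"gripper": 1},
    {"travel": [0.004,-0.005,0],"dr": [0.0103,-0.0327,-0.0323],"gripper": 1},
  ],
)

```text
time_s: 7.55
tool_pos: [0.336, -0.3279, 0.3]
eef_rot: [-3.138, -0.781, -0.151]
wrist_force: [0.3, -0.9, -0.3]
finger_gap: 0.0851
finger_force: 0.0
```

```bash
python3 d.py .404 -.347 .18 3.1416 -.785 -.16;python3 d.py .474 -.358 .109
```

```text
t 7.55 q [-1.527 -0.128  2.052  0.839  1.192 -0.124] pos [ 0.336  -0.3279  0.3   ] rot [-3.138 -0.781 -0.151] gap 0.0851 F [ 0.3 -0.9 -0.3]
travel [ 0.136  -0.0383 -0.2401]
dr [-0.0011 -0.0012 -0.0039]
t 7.55 q [-1.527 -0.128  2.052  0.839  1.192 -0.124] pos [ 0.336  -0.3279  0.3   ] rot [-3.138 -0.781 -0.151] gap 0.0851 F [ 0.3 -0.9 -0.3]
travel [ 0.276  -0.0603 -0.3821]
```

send_rows(
  plan=[
    {"travel": [0.14,-0.03,-0.24],"dr": [0,0,-0.002],"gripper": 1},
    {"travel": [0.14,-0.03,-0.24],"dr": [0,0,-0.002],"gripper": 1},
    {"travel": [0.14,-0.03,-0.24],"dr": [0,0,-0.002],"gripper": 1},
    {"travel": [0.14,-0.03,-0.24],"dr": [0,0,-0.002],"gripper": 1},
    {"travel": [0.14,-0.03,-0.24],"dr": [0,0,-0.002],"gripper": 1},
    {"travel": [0.14,-0.03,-0.24],"dr": [0,0,-0.002],"gripper": 1},
    {"travel": [0.14,-0.03,-0.24],"dr": [0,0,-0.002],"gripper": 1},
  ],
)

```text
time_s: 8.13
tool_pos: [0.4072, -0.3448, 0.1826]
eef_rot: [3.139, -0.784, -0.15]
wrist_force: [-0.2, 0.6, 0.2]
finger_gap: 0.0854
finger_force: 0.0
```

```bash
python3 d.py .474 -.358 .109 3.1416 -.785 -.16; python3 - <<'E'
from h import *
o=[]
for n in('scene','top'):
    im=camera(n)[:,:,::-1];u,v=proj(n,[.48,-.33,.12])[0].astype(int);v=min(v,384-60);print(u,v);o.append(cv2.resize(im[v-60:v+60,u-50:u+50],(400,480),interpolation=cv2.INTER_CUBIC))
cv2.imwrite('pics/c4.png',np.hstack(o))
E
```

```text
t 8.13 q [-1.311  0.091  2.2    1.081  0.822 -0.353] pos [ 0.4072 -0.3448  0.1826] rot [ 3.139 -0.784 -0.15 ] gap 0.0854 F [-0.2  0.6  0.2]
travel [ 0.1336 -0.0263 -0.1472]
dr [ 0.0006 -0.0005 -0.0024]
243 324
415 234
```

View pics/c4.png

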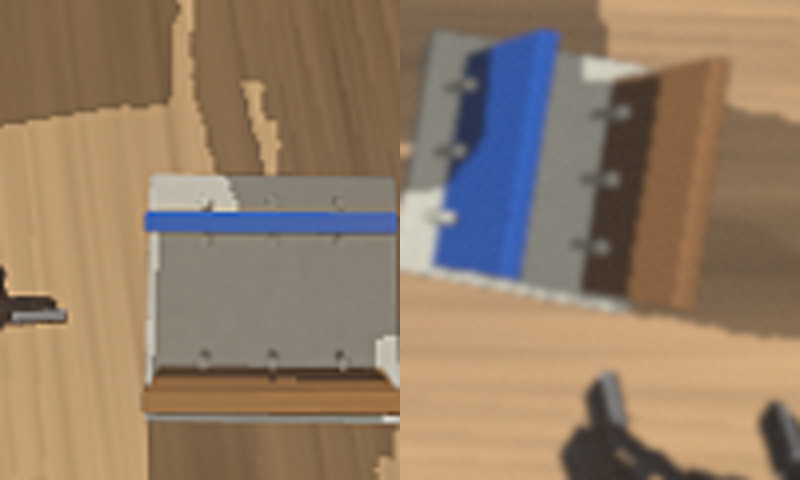

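send_rows(
  plan=[
    {"travel": [0.027,-0.005,-0.03],"dr": [0,0,-0.001],"gripper": 1},
    {"travel": [0.054,-0.01,-0.06],"dr": [0,0,-0.002],"gripper": 1},
    {"travel": [0.08,-0.016,-0.09],"dr": [0,0,-0.002],"gripper": 1},
    {"travel": [0.107,-0.021,-0.12],"dr": [0,0,-0.002],"gripper": 1},
    {"travel": [0.133,-0.026,-0.147],"dr": [0,0,-0.002],"gripper": 1},
    {"travel": [0.133,-0.026,-0.147],"dr": [0,0,-0.002],"gripper": 1},
  ],
)

```text
time_s: 8.73
tool_pos: [0.4736, -0.3582, 0.1069]
eef_rot: [-3.14, -0.783, -0.162]
wrist_force: [-0.5, 1.1, 0.0]
finger_gap: 0.0855
finger_force: 0.0
```

send_rows(
  plan=[
    {"travel": [0,0,0],"dr": [0,0,0],"gripper": -0.3},
    {"travel": [0,0,0],"dr": [0,0,0],"gripper": -0.3},
    {"travel": [0,0,0],"dr": [0,0,0],"gripper": -0.3},
    {"travel": [0,0,0],"dr": [0,0,0],"gripper": -0.3},
  ],
)

```text
time_s: 9.07
tool_pos: [0.4724, -0.3581, 0.1086]
eef_rot: [3.14, -0.784, -0.161]
wrist_force: [0.0, -0.4, 0.5]
finger_gap: 0.0384
finger_force: 0.0
```

```bash
python3 d.py .474 -.358 .109 3.1416 -.785 -.16
```

```text
t 9.07 q [-1.148  0.284  2.221  1.391  0.641 -0.596] pos [ 0.4724 -0.3581  0.1086] rot [ 3.14  -0.784 -0.161] gap 0.0384 F [ 0.  -0.4  0.5]
travel [0.0033 0.0003 0.0008]
dr [ 0.0002 -0.0004  0.0008]
```

Close on the bat.

send_rows(
  plan=[
    {"travel": [0,0,0],"dr": [0,0,0],"gripper": -1},
    {"travel": [0,0,0],"dr": [0,0,0],"gripper": -1},
    {"travel": [0,0,0],"dr": [0,0,0],"gripper": -1},
    {"travel": [0,0,0],"dr": [0,0,0],"gripper": -1},
    {"travel": [0,0,0],"dr": [0,0,0],"gripper": -1},
    {"travel": [0,0,0],"dr": [0,0,0],"gripper": -1},
  ],
  grip_force=60,
)

```text
time_s: 9.57
tool_pos: [0.4727, -0.3581, 0.108]
eef_rot: [3.142, -0.783, -0.162]
wrist_force: [-4.2, 0.9, 5.4]
finger_gap: 0.0112
finger_force: 59.1
```

```bash
python3 d.py
```

```text
t 9.57 q [-1.147  0.285  2.221  1.392  0.64  -0.596] pos [ 0.4727 -0.3581  0.108 ] rot [ 3.142 -0.783 -0.162] gap 0.0112 F [-4.2  0.9  5.4]
```

send_rows(
  plan=[
    {"travel": [0,0,0.02],"dr": [0,0,0],"gripper": -1},
    {"travel": [0,0,0.05],"dr": [0,0,0],"gripper": -1},
    {"travel": [0,0,0.09],"dr": [0,0,0],"gripper": -1},
    {"travel": [0,0,0.13],"dr": [0,0,0],"gripper": -1},
    {"travel": [0,0,0.18],"dr": [0,0,0],"gripper": -1},
    {"travel": [0,0,0.23],"dr": [0,0,0],"gripper": -1},
    {"travel": [0,0,0.28],"dr": [0,0,0],"gripper": -1},
    {"travel": [0,0,0.28],"dr": [0,0,0],"gripper": -1},
  ],
)

```text
time_s: 10.23
tool_pos: [0.4738, -0.3593, 0.2524]
eef_rot: [3.133, -0.788, -0.155]
wrist_force: [1.0, -1.0, -1.1]
finger_gap: 0.0112
finger_force: 58.5
```

```bash
cat > kin.py <<'E'
import numpy as np
from scipy.optimize import least_squares
from scipy.spatial.transform import Rotation as R
from bench import sense
D=[([-1.225,.276,1.505,0,1.361,-.121],[.259,-.514,.231],[-3.14,0,.467]),([-.701,-.016,1.587,0,1.57,-1.49],[.359,-.2119,.3412],[3.141,0,2.36]),
([-.177,.145,1.413,0,1.585,-1.773],[.5164,-.0217,.3402],[3.141,-.002,-3.116]),([-.178,.201,1.662,.01,1.277,-1.772],[.5171,-.0191,.2106],[3.133,.004,-3.121]),
([-.056,.008,1.887,.009,1.24,-.928],[.3913,.0504,.2106],[3.131,.001,2.44]),([.395,-.032,1.511,0,1.651,.434],[.3508,.2213,.3801],[3.131,-.005,1.531]),
([-.37,-.125,1.585,-.006,1.681,.629],[.3479,-.0626,.3837],[3.137,.004,.571]),([-1.466,-.109,1.977,.725,1.208,-.099],[.3322,-.3323,.3001],[3.086,-.686,-.021]),
([-1.527,-.128,2.052,.839,1.192,-.124],[.336,-.3279,.3],[-3.138,-.781,-.151]),([-1.311,.091,2.2,1.081,.822,-.353],[.4072,-.3448,.1826],[3.139,-.784,-.15]),
([-1.147,.285,2.221,1.392,.64,-.596],[.4727,-.3581,.108],[3.142,-.783,-.162])]
s=sense();D.append((s['q'],s['tool_pos'],s['eef_rot']));print(s['q'].round(3),s['tool_pos'].round(4),s['wrist_force'].round(1),s['finger_gap'])
ry=lambda a:R.from_euler('y',a); rz=lambda a:R.from_euler('z',a)
def fk(q,k,sg):
    h,a1,L2,e,L3,T,d,d2=k
    A=rz(q[0]);p=A.apply([a1,d,h]);A=A*ry(q[1]);p=p+A.apply([0,0,L2]);A=A*ry(q[2]);p=p+A.apply([e,0,L3])
    A=A*rz(sg[0]*q[3]);p=p+A.apply([0,d2,0]);A=A*ry(q[4]);A=A*rz(sg[1]*q[5]+sg[2]);p=p+A.apply([0,0,T]);return p,A
def res(k,sg): return np.concatenate([np.r_[(fk(q,k,sg)[0]-p)*10,(fk(q,k,sg)[1].inv()*R.from_euler('xyz',r)).as_rotvec()] for q,p,r in D])
best=None
for s0 in(1,-1):
  for s1 in(1,-1):
    for o in(0,np.pi/2,np.pi,-np.pi/2):
      sg=(s0,s1,o);r=least_squares(res,[.2,.0,.35,0,.35,.2,.07,0],args=(sg,))
      if best is None or r.cost<best[0]:best=(r.cost,r.x,sg)
_,k,sg=best
lo=np.array([-2.89,-.75,.22,-1.18,.11,-2.7]);hi=np.array([2.89,2.08,2.7,4.32,2.71,2.7])
def ik(p,rpy,q0):
    Rt=R.from_euler('xyz',rpy)
    f=lambda q:np.r_[(fk(q,k,sg)[0]-p)*5,(fk(q,k,sg)[1].inv()*Rt).as_rotvec()]
    r=least_squares(f,np.clip(q0,lo+.01,hi-.01),bounds=(lo,hi));return r.x,r.cost
if __name__=='__main__':
    print(best[0],k.round(4),sg)
    for b in(.785,.7,.6):
        for x in(-.2,-.1,0):
            p=[.6134+x*.9955,.1113+x*.0949,.116]
            for q0 in(s['q'],[.1,.4,1.8,0,.5,1.5],[.1,.4,1.8,3.1,.5,-1.5]):
                q,c=ik(p,[np.pi,-b,.095],q0);print(b,x,q.round(2),round(c,5))
E
python3 kin.py
```

```text
[-1.146  0.061  2.012  0.942  0.814 -0.004] [ 0.4738 -0.3593  0.2524] [ 1.  -1.  -1.1] 0.011218250434638505
7.440269181172756e-05 [ 1.361e-01  3.000e-04  6.301e-01  6.020e-02  4.209e-01  3.644e-01
  6.960e-02 -1.000e-04] (1, 1, 1.5707963267948966)
0.785 -0.2 [-0.01 -0.01  2.61  2.84  0.26 -1.35] 0.0
0.785 -0.2 [-0.01 -0.01  2.61  2.84  0.26 -1.35] 0.0
0.785 -0.2 [-0.01 -0.01  2.61  2.84  0.26 -1.35] 0.0
0.785 -0.1 [ 0.03  0.13  2.44  2.93  0.22 -1.41] 0.0
0.785 -0.1 [ 0.03  0.13  2.44  2.93  0.22 -1.41] 0.0
0.785 -0.1 [ 0.03  0.13  2.44  2.93  0.22 -1.41] 0.0
0.785 0 [ 0.05  0.25  2.25  2.91  0.14 -1.37] 0.0
0.785 0 [ 0.05  0.25  2.25  2.91  0.14 -1.37] 0.0
0.785 0 [ 0.05  0.25  2.25  2.91  0.14 -1.37] 0.0
0.7 -0.2 [-0.02 -0.04  2.54  2.21  0.11 -0.74] 0.00011
0.7 -0.2 [-0.02 -0.04  2.54  2.21  0.11 -0.74] 0.00011
0.7 -0.2 [-0.02 -0.04  2.54  2.21  0.11 -0.74] 0.00011
0.7 -0.1 [ 0.01  0.12  2.39  2.44  0.11 -0.93] 0.00042
0.7 -0.1 [ 0.01  0.12  2.39  2.44  0.11 -0.93] 0.00042
0.7 -0.1 [ 0.01  0.12  2.39  2.44  0.11 -0.93] 0.00042
0.7 0 [0.04 0.23 2.15 0.47 0.11 1.05] 0.00067
0.7 0 [0.04 0.23 2.15 0.47 0.11 1.05] 0.00067
0.7 0 [0.04 0.23 2.15 0.47 0.11 1.05] 0.00067
0.6 -0.2 [ 0.02 -0.05  2.44  0.28  0.16  1.22] 0.0
0.6 -0.2 [ 0.02 -0.05  2.44  0.28  0.16  1.22] 0.0
0.6 -0.2 [ 0.15 -0.01  2.51  4.32  0.11 -2.7 ] 0.00624
0.6 -0.1 [0.04 0.1  2.28 0.18 0.17 1.34] 0.0
0.6 -0.1 [0.04 0.1  2.28 0.18 0.17 1.34] 0.0
0.6 -0.1 [ 0.14  0.14  2.36  4.31  0.11 -2.7 ] 0.0078
0.6 0 [0.05 0.24 2.09 0.11 0.22 1.43] 0.0
0.6 0 [0.05 0.24 2.09 0.11 0.22 1.43] 0.0
0.6 0 [0.05 0.24 2.09 0.11 0.22 1.43] 0.0
```

```bash
cat > path.py <<'E'
from kin import *
from scipy.spatial.transform import Slerp
def path(wps,q,n=12):
    for (p0,r0),(p1,r1) in zip(wps[:-1],wps[1:]):
        S=Slerp([0,1],R.from_euler('xyz',[r0,r1]))
        for i,t in enumerate(np.linspace(0,1,n+1)[1:]):
            q,c=ik(np.array(p0)*(1-t)+np.array(p1)*t,S(t).as_euler('xyz'),q)
            if i%2: print(q.round(2),round(c,5))
        print('--')
    return q
if __name__=='__main__':
  for b in(.785,.95):
    g=lambda x,z:([.658-.0448*.9955+x*.9955,.1155-.0043+x*.0949,z],[np.pi,-b,.095])
    print('b',b)
    if b==.785: q=s['q']; st=(s['tool_pos'],s['eef_rot'])
    else:
        st=([.474,-.358,.25],[np.pi,-b,-.16]);q,c=ik(*st,s['q']);print(q.round(2),c);print('rack',ik([.474,-.358,.109],[np.pi,-b,-.16],q)[0].round(2))
    path([st,([.38,-.1,.25],[np.pi,-b,.0]),g(-.2,.22),g(-.2,.116),g(0,.116)],q)
E
python3 path.py | tail -n +3
```

```text
[-1.15 -0.    2.08  0.94  0.83 -0.03] 0.0
[-1.15 -0.06  2.14  0.94  0.85 -0.04] 0.0
[-1.15 -0.13  2.2   0.93  0.88 -0.05] 0.0
[-1.15 -0.2   2.25  0.92  0.91 -0.04] 0.0
[-1.14 -0.28  2.29  0.9   0.95 -0.03] 0.0
[-1.14 -0.36  2.33  0.87  1.    0.  ] 0.0
--
[-1.   -0.38  2.35  0.87  0.91  0.09] 0.0
[-0.83 -0.39  2.37  0.85  0.8   0.2 ] 0.0
[-0.63 -0.39  2.38  0.81  0.66  0.36] 0.0
[-0.41 -0.36  2.38  0.73  0.51  0.56] 0.0
[-0.2  -0.33  2.39  0.57  0.37  0.84] 0.0
[-0.01 -0.28  2.38  0.28  0.27  1.23] 0.0
--
[-0.01 -0.25  2.42  0.37  0.21  1.13] 0.0
[-0.01 -0.22  2.46  0.56  0.14  0.94] 0.0
[-0.03 -0.18  2.49  1.11  0.11  0.37] 4e-05
[-0.03 -0.13  2.54  2.09  0.11 -0.61] 3e-05
[-0.01 -0.07  2.57  2.65  0.16 -1.16] 0.0
[-0.01 -0.01  2.62  2.84  0.26 -1.35] 0.0
--
[ 0.01  0.04  2.56  2.89  0.25 -1.39] 0.0
[ 0.02  0.09  2.5   2.91  0.24 -1.4 ] 0.0
[ 0.03  0.13  2.44  2.93  0.22 -1.41] 0.0
[ 0.04  0.17  2.38  2.93  0.2  -1.4 ] 0.0
[ 0.04  0.21  2.31  2.92  0.17 -1.39] 0.0
[ 0.05  0.25  2.25  2.91  0.14 -1.37] 0.0
--
b 0.95
[-1.24  0.08  2.13  1.26  0.85 -0.37] 1.6587095870622653e-28
rack [-1
[... 368 characters left out ...]
] 0.0
[-0.92 -0.42  2.52  1.19  0.81 -0.17] 0.0
[-0.62 -0.39  2.53  1.28  0.56 -0.1 ] 0.0
[-0.31 -0.34  2.53  1.44  0.32 -0.1 ] 0.0
[-0.05 -0.28  2.53  1.95  0.12 -0.46] 0.0
--
[-0.05 -0.24  2.57  2.43  0.18 -0.95] 0.0
[-0.05 -0.18  2.61  2.68  0.26 -1.21] 0.0
[-0.05 -0.11  2.66  2.81  0.37 -1.35] 0.0
[-0.04 -0.04  2.7   2.9   0.48 -1.43] 1e-05
[-0.01  0.01  2.7   2.98  0.49 -1.49] 0.00082
[ 0.02  0.06  2.7   3.05  0.5  -1.54] 0.00283
--
[ 0.    0.16  2.7   3.03  0.64 -1.54] 0.00041
[ 0.    0.22  2.67  3.03  0.7  -1.54] 0.0
[ 0.02  0.24  2.6   3.04  0.65 -1.53] 0.0
[ 0.03  0.27  2.52  3.04  0.6  -1.53] 0.0
[ 0.04  0.29  2.45  3.05  0.56 -1.53] 0.0
[ 0.04  0.32  2.38  3.05  0.51 -1.52] 0.0
--
```

```bash
cat > p2.py <<'E'
from path import *
b=.785
g=lambda x,z:([.658-.0448*.9955+x*.9955,.1155-.0043+x*.0949,z],[np.pi,-b,.095])
for y in(-.16,-.3):
  print('yaw',y)
  path([(s['tool_pos'],s['eef_rot']),([.40,-.08,.25],[np.pi,-b,y]),([.40,-.07,.13],[np.pi,-b,y]),g(-.2,.12)],s['q'],8)
E
python3 p2.py | tail -n +2
```

```text
yaw -0.16
[-1.11 -0.05  2.12  0.94  0.79  0.02] 0.0
[-1.05 -0.16  2.21  0.92  0.76  0.09] 0.0
[-0.94 -0.28  2.29  0.87  0.71  0.23] 0.0
[-0.74 -0.38  2.33  0.73  0.62  0.51] 0.0
--
[-0.73 -0.34  2.4   0.84  0.53  0.38] 0.0
[-0.71 -0.28  2.47  1.02  0.45  0.19] 0.0
[-0.7  -0.21  2.54  1.32  0.38 -0.14] 0.0
[-0.68 -0.11  2.62  1.77  0.37 -0.6 ] 0.0
--
[-0.52 -0.11  2.63  1.93  0.32 -0.69] 0.0
[-0.35 -0.09  2.63  2.18  0.27 -0.85] 0.0
[-0.18 -0.06  2.62  2.49  0.24 -1.08] 0.0
[-0.01 -0.03  2.61  2.81  0.23 -1.32] 0.0
--
yaw -0.3
[-1.09 -0.06  2.13  0.94  0.75  0.06] 0.0
[-1.   -0.18  2.23  0.9   0.68  0.2 ] 0.0
[-0.83 -0.29  2.3   0.77  0.57  0.47] 0.0
[-0.49 -0.37  2.33  0.33  0.43  1.13] 0.0
--
[-0.48 -0.33  2.4   0.41  0.32  1.05] 0.0
[-0.46 -0.27  2.47  0.6   0.2   0.86] 0.0
[-0.45 -0.2   2.54  1.37  0.11  0.1 ] 0.0
[-0.43 -0.1   2.61  2.59  0.17 -1.12] 0.0
--
[-0.33 -0.09  2.62  2.64  0.19 -1.16] 0.0
[-0.22 -0.08  2.62  2.71  0.2  -1.23] 0.0
[-0.11 -0.05  2.62  2.77  0.22 -1.29] 0.0
[-0.01 -0.03  2.61  2.81  0.23 -1.32] 0.0
--
```

send_rows(
  plan=[
    {"travel": [0,0,0.06],"dr": [0,0,0],"gripper": -1},
    {"travel": [-0.02,0,0.12],"dr": [0,0,0],"gripper": -1},
    {"travel": [-0.04,0.06,0.14],"dr": [0,0,0],"gripper": -1},
    {"travel": [-0.06,0.13,0.14],"dr": [0,0,0],"gripper": -1},
    {"travel": [-0.08,0.2,0.14],"dr": [0,0,0],"gripper": -1},
    {"travel": [-0.1,0.27,0.14],"dr": [0,0,0],"gripper": -1},
    {"travel": [-0.12,0.34,0.14],"dr": [0,0,0],"gripper": -1},
    {"travel": [-0.14,0.41,0.14],"dr": [0,0,0],"gripper": -1},
  ],
)

```text
time_s: 10.9
tool_pos: [0.4013, -0.1501, 0.3145]
eef_rot: [-3.136, -0.779, -0.165]
wrist_force: [0.7, 0.2, -1.7]
finger_gap: 0.0109
finger_force: 59.4
```

send_rows(
  plan=[
    {"travel": [0,0.06,-0.02],"dr": [0,0,0],"gripper": -1},
    {"travel": [0,0.11,-0.06],"dr": [0,0,0],"gripper": -1},
    {"travel": [0,0.15,-0.1],"dr": [0,0,0],"gripper": -1},
    {"travel": [0,0.16,-0.15],"dr": [0,0,0],"gripper": -1},
    {"travel": [0,0.16,-0.2],"dr": [0,0,0],"gripper": -1},
    {"travel": [0,0.16,-0.2],"dr": [0,0,0],"gripper": -1},
    {"travel": [0,0.16,-0.2],"dr": [0,0,0],"gripper": -1},
    {"travel": [0,0.16,-0.2],"dr": [0,0,0],"gripper": -1},
  ],
)

```text
time_s: 11.57
tool_pos: [0.4032, -0.0732, 0.2179]
eef_rot: [-3.14, -0.783, -0.163]
wrist_force: [0.1, -1.3, -1.6]
finger_gap: 0.0109
finger_force: 59.4
```

```bash
python3 d.py .40 -.07 .13 3.1416 -.785 -.16; python3 - <<'E'
from h import *
o=[]
for n in('scene','top'):
    im=camera(n)[:,:,::-1];u,v=proj(n,sense()['tool_pos'])[0].astype(int);v=min(v,384-75);o.append(cv2.resize(im[v-75:v+75,u-50:u+50],(400,600),interpolation=cv2.INTER_CUBIC))
cv2.imwrite('pics/c5.png',np.hstack(o))
E
```

```text
t 11.57 q [-0.682 -0.329  2.404  0.824  0.498  0.428] pos [ 0.4032 -0.0732  0.2179] rot [-3.14  -0.783 -0.163] gap 0.0109 F [ 0.1 -1.3 -1.6]
travel [-0.0065  0.0065 -0.1759]
dr [-0.0004 -0.0006  0.0008]
```

View pics/c5.png

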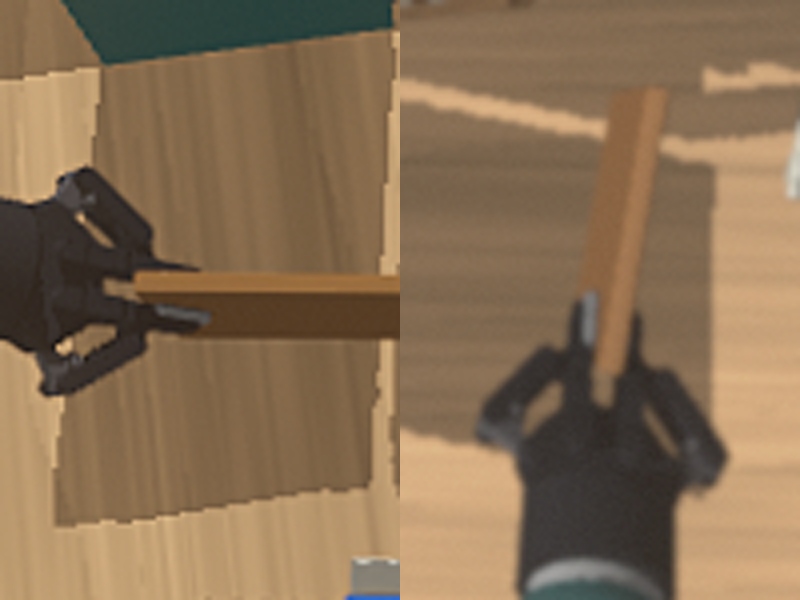

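send_rows(
  plan=[
    {"travel": [0,0,-0.04],"dr": [0,0,0],"gripper": -1},
    {"travel": [0,0,-0.08],"dr": [0,0,0],"gripper": -1},
    {"travel": [0,0,-0.12],"dr": [0,0,0],"gripper": -1},
    {"travel": [0,0,-0.15],"dr": [0,0,0],"gripper": -1},
    {"travel": [0,0,-0.175],"dr": [0,0,0],"gripper": -1},
    {"travel": [0,0,-0.175],"dr": [0,0,0],"gripper": -1},
    {"travel": [0,0,-0.175],"dr": [0,0,0],"gripper": -1},
  ],
)

```text
time_s: 12.25
tool_pos: [0.4026, -0.0741, 0.129]
eef_rot: [-3.14, -0.78, -0.167]
wrist_force: [-0.5, -0.4, -2.2]
finger_gap: 0.0115
finger_force: 59.5
```

```bash
python3 d.py .4143 .0925 .118 3.1416 -.785 .095
```

```text
t 12.25 q [-0.682 -0.102  2.61   1.775  0.364 -0.601] pos [ 0.4026 -0.0741  0.129 ] rot [-3.14  -0.78  -0.167] gap 0.0115 F [-0.5 -0.4 -2.2]
travel [ 0.0233  0.3332 -0.022 ]
dr [-0.0005 -0.0014  0.083 ]
```

send_rows(
  plan=[
    {"travel": [0.003,0.042,-0.003],"dr": [0,0,0.01],"gripper": -1},
    {"travel": [0.006,0.084,-0.006],"dr": [0,0,0.02],"gripper": -1},
    {"travel": [0.009,0.126,-0.008],"dr": [0,0,0.031],"gripper": -1},
    {"travel": [0.012,0.168,-0.011],"dr": [0,0,0.042],"gripper": -1},
    {"travel": [0.015,0.21,-0.014],"dr": [0,0,0.052],"gripper": -1},
    {"travel": [0.018,0.252,-0.016],"dr": [0,0,0.063],"gripper": -1},
    {"travel": [0.021,0.294,-0.018],"dr": [0,0,0.073],"gripper": -1},
    {"travel": [0.023,0.333,-0.022],"dr": [0,-0.001,0.083],"gripper": -1},
  ],
)

```text
time_s: 12.92
tool_pos: [0.4166, 0.095, 0.1213]
eef_rot: [-3.139, -0.791, 0.098]
wrist_force: [0.8, 0.6, -1.1]
finger_gap: 0.0114
finger_force: 59.5
```

send_rows(
  plan=[
    {"travel": [0,0,0],"dr": [0,0,0],"gripper": -1},
    {"travel": [0,0,0],"dr": [0,0,0],"gripper": -1},
    {"travel": [0,0,0],"dr": [0,0,0],"gripper": -1},
    {"travel": [0,0,0],"dr": [0,0,0],"gripper": -1},
  ],
)

```text
time_s: 13.25
tool_pos: [0.4149, 0.0932, 0.1196]
eef_rot: [-3.14, -0.787, 0.097]
wrist_force: [-0.3, 0.3, -2.5]
finger_gap: 0.0112
finger_force: 59.6
```

```bash
python3 d.py .4143 .0925 .118 3.1416 -.785 .095; python3 - <<'E'
from h import *
o=[]
for n in('scene','top'):
    im=camera(n)[:,:,::-1];u,v=proj(n,[.53,.1,.15])[0].astype(int);o.append(cv2.resize(im[v-75:v+75,u-50:u+50],(400,600),interpolation=cv2.INTER_CUBIC))
cv2.imwrite('pics/c6.png',np.hstack(o))
E
```

```text
t 13.25 q [-0.01  -0.022  2.607  2.813  0.24  -1.326] pos [0.4149 0.0932 0.1196] rot [-3.14  -0.787  0.097] gap 0.0112 F [-0.3  0.3 -2.5]
travel [-0.0013 -0.0013 -0.0031]
dr [-0.0003  0.0006 -0.0008]
```

View pics/c6.png

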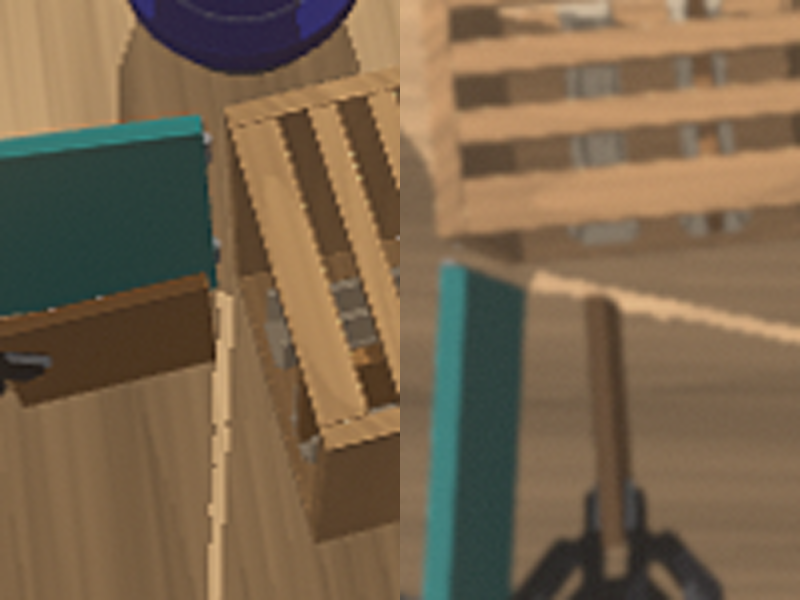

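send_rows(
  plan=[
    {"travel": [0.03,0.0025,-0.004],"dr": [0,0,0],"gripper": -1},
    {"travel": [0.06,0.005,-0.006],"dr": [0,0,0],"gripper": -1},
    {"travel": [0.09,0.0075,-0.006],"dr": [0,0,0],"gripper": -1},
    {"travel": [0.12,0.01,-0.006],"dr": [0,0,0],"gripper": -1},
    {"travel": [0.15,0.013,-0.006],"dr": [0,0,0],"gripper": -1},
    {"travel": [0.18,0.016,-0.006],"dr": [0,0,0],"gripper": -1},
    {"travel": [0.21,0.019,-0.006],"dr": [0,0,0],"gripper": -1},
    {"travel": [0.21,0.019,-0.006],"dr": [0,0,0],"gripper": -1},
  ],
)

```text
time_s: 14.02
tool_pos: [0.5234, 0.1027, 0.1175]
eef_rot: [-3.14, -0.791, 0.096]
wrist_force: [0.5, -0.7, -1.7]
finger_gap: 0.0114
finger_force: 59.6
```

```bash
python3 d.py .6134 .1113 .116 3.1416 -.785 .095
```

```text
t 14.02 q [ 0.029  0.142  2.424  2.914  0.22  -1.395] pos [0.5234 0.1027 0.1175] rot [-3.14  -0.791  0.096] gap 0.0114 F [ 0.5 -0.7 -1.7]
travel [ 0.18    0.0172 -0.0031]
dr [-0.0006  0.0018 -0.0008]
```

send_rows(
  plan=[
    {"travel": [0.025,0.0025,-0.001],"dr": [0,0,0],"gripper": -1},
    {"travel": [0.05,0.005,-0.002],"dr": [0,0,0],"gripper": -1},
    {"travel": [0.075,0.0072,-0.003],"dr": [0,0,0],"gripper": -1},
    {"travel": [0.1,0.0096,-0.004],"dr": [0,0,0],"gripper": -1},
    {"travel": [0.125,0.012,-0.005],"dr": [0,0,0],"gripper": -1},
    {"travel": [0.15,0.0143,-0.006],"dr": [0,0,0],"gripper": -1},
    {"travel": [0.15,0.0143,-0.007],"dr": [0,0,0],"gripper": -1},
  ],
)

```text
time_s: 14.6
tool_pos: [0.5978, 0.1101, 0.1132]
eef_rot: [-3.139, -0.788, 0.096]
wrist_force: [0.2, -3.0, -0.4]
finger_gap: 0.0115
finger_force: 59.9
```

```bash
python3 d.py .6134 .1113 .113 3.1416 -.785 .095
```

```text
t 14.6 q [ 0.044  0.24   2.285  2.917  0.175 -1.386] pos [0.5978 0.1101 0.1132] rot [-3.139 -0.788  0.096] gap 0.0115 F [ 0.2 -3.  -0.4]
travel [ 0.0312  0.0023 -0.0004]
dr [-0.0006  0.001  -0.0007]
```

send_rows(
  plan=[
    {"travel": [0.007,0.0006,-0.001],"dr": [0,0,0],"gripper": -1},
    {"travel": [0.014,0.001,-0.002],"dr": [0,0,0],"gripper": -1},
    {"travel": [0.021,0.0015,-0.002],"dr": [0,0,0],"gripper": -1},
    {"travel": [0.026,0.002,-0.002],"dr": [0,0,0],"gripper": -1},
    {"travel": [0.03,0.002,-0.002],"dr": [0,0,0],"gripper": -1},
    {"travel": [0.03,0.002,-0.002],"dr": [0,0,0],"gripper": -1},
  ],
)

```text
time_s: 15.1
tool_pos: [0.6074, 0.1103, 0.112]
eef_rot: [-3.14, -0.785, 0.095]
wrist_force: [-20.8, -12.7, 18.8]
finger_gap: 0.0113
finger_force: 65.6
```

```bash
python3 d.py .6134 .1113 .112 3.1416 -.785 .095
```

```text
t 15.1 q [ 0.045  0.252  2.264  2.908  0.163 -1.376] pos [0.6074 0.1103 0.112 ] rot [-3.14  -0.785  0.095] gap 0.0113 F [-20.8 -12.7  18.8]
travel [0.0121 0.002  0.    ]
dr [-0.0004 -0.0001 -0.0004]
```

send_rows(
  plan=[
    {"travel": [-0.005,-0.002,0.001],"dr": [0,0,0],"gripper": -1},
    {"travel": [-0.01,-0.004,0.001],"dr": [0,0,0],"gripper": -1},
    {"travel": [-0.01,-0.004,0.001],"dr": [0,0,0],"gripper": -0.3},
    {"travel": [-0.01,-0.004,0.001],"dr": [0,0,0],"gripper": -0.3},
    {"travel": [-0.01,-0.004,0.001],"dr": [0,0,0],"gripper": -0.3},
    {"travel": [-0.01,-0.004,0.001],"dr": [0,0,0],"gripper": -0.3},
  ],
)

```text
time_s: 15.6
tool_pos: [0.6042, 0.1082, 0.1114]
eef_rot: [-3.139, -0.784, 0.094]
wrist_force: [-5.4, -12.5, 3.2]
finger_gap: 0.03
finger_force: 0.0
```

```bash
python3 d.py .50 .1005 .118 3.1416 -.785 .095
cat > look.py <<'E'
from h import *
# brown/bat visibility: print grid of top-camera colours around predicted points in free cradle
c,s=np.cos(.095),np.sin(.095)
W=lambda q:[.658+c*q[0]-s*q[1],.1155+s*q[0]+c*q[1],.018+q[2]]
im={n:camera(n) for n in('scene','top')}
for n in im:
    for x in(-.0755,-.05,-.03,-.01,.01,.03,.05,.07):
        u,v=proj(n,W((x,0,.156)))[0];print(n,x,round(u),round(v),im[n][int(round(v)),int(round(u))])
E
python3 look.py
```

```text
t 15.6 q [ 0.039  0.249  2.272  2.892  0.167 -1.364] pos [0.6042 0.1082 0.1114] rot [-3.139 -0.784  0.094] gap 0.03 F [ -5.4 -12.5   3.2]
travel [-0.2084 -0.0154  0.0132]
dr [-0.0005 -0.0003 -0.0003]
scene -0.0755 256 170 [180 139  93]
scene -0.05 266 167 [193 150  99]
scene -0.03 273 166 [99 69 39]
scene -0.01 280 164 [175 134  87]
scene 0.01 287 162 [101  70  40]
scene 0.03 295 160 [176 135  88]
scene 0.05 302 159 [102  71  42]
scene 0.07 309 157 [179 138  93]
top -0.0755 239 188 [179 138  98]
top -0.05 238 177 [172 134  96]
top -0.03 237 169 [111  85  62]
top -0.01 237 161 [195 150 106]
top 0.01 236 153 [106  79  57]
top 0.03 236 145 [199 152 109]
top 0.05 235 137 [108  81  57]
top 0.07 235 129 [199 152 108]
```

send_rows(
  plan=[
    {"travel": [-0.015,-0.006,0.001],"dr": [0,0,0],"gripper": -0.3},
    {"travel": [-0.04,-0.008,0.002],"dr": [0,0,0],"gripper": -0.3},
    {"travel": [-0.08,-0.01,0.004],"dr": [0,0,0],"gripper": -0.3},
    {"travel": [-0.12,-0.014,0.008],"dr": [0,0,0],"gripper": -0.3},
    {"travel": [-0.16,-0.018,0.012],"dr": [0,0,0],"gripper": -0.3},
    {"travel": [-0.21,-0.022,0.015],"dr": [0,0,0],"gripper": -0.3},
    {"travel": [-0.25,-0.026,0.015],"dr": [0,0,0],"gripper": -0.3},
    {"travel": [-0.25,-0.026,0.015],"dr": [0,0,0],"gripper": -0.3},
  ],
)

```text
time_s: 16.37
tool_pos: [0.4735, 0.0968, 0.1174]
eef_rot: [-3.14, -0.78, 0.099]
wrist_force: [-0.5, -0.4, -0.1]
finger_gap: 0.0301
finger_force: 0.0
```

```bash
python3 d.py .54 .104 .118 3.1416 -.785 .095
python3 - <<'E'
from h import *
c,s=np.cos(.095),np.sin(.095)
W=lambda q:[.658+c*q[0]-s*q[1],.1155+s*q[0]+c*q[1],.018+q[2]]
im=camera('top');sc=camera('scene')
cv2.imwrite('top2.png',im[:,:,::-1]);cv2.imwrite('scene2.png',sc[:,:,::-1])
# door mask: teal -> line fit of the door's top edge
for n,a in(('top',im),('scene',sc)):
    h=cv2.cvtColor(a,cv2.COLOR_RGB2HSV);m=cv2.inRange(h,(80,90,110),(97,255,255));u0,v0=proj(n,[.45,.19,.2])[0].astype(int)
    q=np.zeros_like(m);q[max(0,v0-60):v0+60,max(0,u0-60):u0+60]=m[max(0,v0-60):v0+60,max(0,u0-60):u0+60];ys,xs=np.nonzero(q);print(n,len(xs))
    if len(xs)>30:
        P=np.array([unproj(n,p,.262)[:2] for p in zip(xs,ys)]);vx=cv2.fitLine(P.astype(np.float32),cv2.DIST_L2,0,.001,.001).ravel();print(vx,np.degrees(np.arctan2(vx[1],vx[0])),P.min(0),P.max(0))
# bright brown of bat near edge/side seen from scene between front slat and below: dump rows
u,v=proj('scene',W((-.08,0,.08)))[0].astype(int);print('near edge mid',u,v)
for x in range(-3,4):
  print([tuple(int(k) for k in sc[v+y*2,u+x*3]) for y in (-6,-3,0,3,6)])
E
```

```text
t 16.37 q [ 0.007  0.072  2.507  2.841  0.225 -1.343] pos [0.4735 0.0968 0.1174] rot [-3.14  -0.78   0.099] gap 0.0301 F [-0.5 -0.4 -0.1]
travel [0.133  0.0145 0.0013]
dr [-0.0001 -0.0016 -0.0016]
top 547
[ 0.97947806 -0.20155089  0.43389505  0.19608639] -11.627665 [0.32855656 0.16900679] [0.54219239 0.22207696]
scene 358
[ 0.9797252  -0.20034607  0.4345595   0.1979297 ] -11.557196 [0.3206089  0.17199104] [0.54006803 0.22441374]
near edge mid 254 180
[(124, 97, 66), (135, 107, 75), (153, 122, 86), (156, 123, 88), (126, 100, 69)]
[(87, 64, 42), (124, 93, 60), (124, 96, 66), (135, 107, 73), (135, 107, 75)]
[(89, 66, 43), (116, 87, 56), (123, 92, 60), (116, 86, 57), (133, 105, 73)]
[(132, 99, 64), (85, 58, 34), (87, 60, 35), (93, 65, 38), (122, 88, 56)]
[(176, 135, 89), (184, 140, 93), (67, 47, 29), (77, 53, 30), (120, 104, 85)]
[(180, 139, 92), (176, 135, 90), (176, 136, 90), (160, 122, 78), (83, 73, 61)]
[(176, 136, 91), (179, 139, 91), (179, 138, 91), (175, 135, 90), (166, 127, 82)]
```

send_rows(
  plan=[
    {"travel": [0,0,-0.005],"dr": [0,0,0],"gripper": -1},
    {"travel": [0,0,-0.015],"dr": [0,0,0],"gripper": -1},
    {"travel": [0,0,-0.025],"dr": [0,0,0],"gripper": -1},
    {"travel": [0.03,0.003,-0.025],"dr": [0,0,0],"gripper": -1},
    {"travel": [0.07,0.007,-0.025],"dr": [0,0,0],"gripper": -1},
    {"travel": [0.11,0.011,-0.025],"dr": [0,0,0],"gripper": -1},
    {"travel": [0.15,0.014,-0.025],"dr": [0,0,0],"gripper": -1},
    {"travel": [0.15,0.014,-0.025],"dr": [0,0,0],"gripper": -1},
  ],
  grip_force=30,
)

```text
time_s: 17.13
tool_pos: [0.5603, 0.1041, 0.1085]
eef_rot: [-3.14, -0.792, 0.098]
wrist_force: [1.2, 0.8, 0.5]
finger_gap: -0.0001
finger_force: 0.0
```

```bash
python3 d.py .5753 .107 .105 3.1416 -.785 .095
```

```text
t 17.13 q [ 0.028  0.209  2.37   2.917  0.234 -1.402] pos [0.5603 0.1041 0.1085] rot [-3.14  -0.792  0.098] gap -0.0001 F [1.2 0.8 0.5]
travel [ 0.03    0.0059 -0.0069]
dr [-0.0006  0.0022 -0.0014]
```

Not yet in contact; advance in small steps.

send_rows(
  plan=[
    {"travel": [0.004,0.001,-0.002],"dr": [0,0,0],"gripper": -1},
    {"travel": [0.008,0.002,-0.002],"dr": [0,0,0],"gripper": -1},
    {"travel": [0.012,0.002,-0.002],"dr": [0,0,0],"gripper": -1},
    {"travel": [0.012,0.002,-0.002],"dr": [0,0,0],"gripper": -1},
  ],
)

```text
time_s: 17.47
tool_pos: [0.5597, 0.1046, 0.1055]
eef_rot: [-3.14, -0.785, 0.098]
wrist_force: [-0.2, 0.1, -0.3]
finger_gap: 0.0001
finger_force: 0.0
```

send_rows(
  plan=[
    {"travel": [0.004,0.0004,0],"dr": [0,0,0],"gripper": -1},
    {"travel": [0.008,0.0008,0],"dr": [0,0,0],"gripper": -1},
    {"travel": [0.008,0.0008,0],"dr": [0,0,0],"gripper": -1},
  ],
)

```text
time_s: 17.72
tool_pos: [0.5646, 0.105, 0.1062]
eef_rot: [-3.14, -0.787, 0.098]
wrist_force: [0.6, 0.4, 0.5]
finger_gap: 0.0
finger_force: 0.0
```

send_rows(
  plan=[
    {"travel": [0.004,0.0004,0],"dr": [0,0,0],"gripper": -1},
    {"travel": [0.008,0.0008,0],"dr": [0,0,0],"gripper": -1},
    {"travel": [0.008,0.0008,0],"dr": [0,0,0],"gripper": -1},
  ],
)

```text
time_s: 17.97
tool_pos: [0.5689, 0.1055, 0.1061]
eef_rot: [-3.14, -0.786, 0.098]
wrist_force: [-0.9, 0.8, 1.0]
finger_gap: 0.0001
finger_force: 0.0
```

send_rows(
  plan=[
    {"travel": [0.004,0.0004,0],"dr": [0,0,0],"gripper": -1},
    {"travel": [0.008,0.0008,0],"dr": [0,0,0],"gripper": -1},
    {"travel": [0.008,0.0008,0],"dr": [0,0,0],"gripper": -1},
  ],
)

```text
time_s: 18.22
tool_pos: [0.5724, 0.1058, 0.1057]
eef_rot: [-3.14, -0.785, 0.098]
wrist_force: [-0.1, -0.5, -0.6]
finger_gap: -0.0001
finger_force: 0.0
```

send_rows(
  plan=[
    {"travel": [0.004,0.0004,0],"dr": [0,0,0],"gripper": -1},
    {"travel": [0.008,0.0008,0],"dr": [0,0,0],"gripper": -1},
    {"travel": [0.008,0.0008,0],"dr": [0,0,0],"gripper": -1},
  ],
)

```text
time_s: 18.47
tool_pos: [0.5729, 0.106, 0.1041]
eef_rot: [-3.14, -0.78, 0.098]
wrist_force: [-11.4, -1.0, 6.5]
finger_gap: -0.0004
finger_force: 5.8
```

send_rows(
  plan=[
    {"travel": [0.006,0.0006,0],"dr": [0,0,0],"gripper": -1},
    {"travel": [0.01,0.001,0],"dr": [0,0,0],"gripper": -1},
    {"travel": [0.01,0.001,0],"dr": [0,0,0],"gripper": -1},
  ],
)

```text
time_s: 18.72
tool_pos: [0.5731, 0.1062, 0.1022]
eef_rot: [-3.141, -0.773, 0.098]
wrist_force: [-29.4, -4.3, 19.6]
finger_gap: 0.0001
finger_force: 15.0
```

```bash
python3 d.py; python3 kin.py | sed -n 1,3p
python3 - <<'E'
from h import *
print(sense()['moment'],sense()['finger_force'])
E
```

```text
t 18.72 q [ 0.036  0.232  2.336  2.92   0.204 -1.398] pos [0.5731 0.1062 0.1022] rot [-3.141 -0.773  0.098] gap 0.0001 F [-29.4  -4.3  19.6]
[ 0.036  0.232  2.336  2.92   0.204 -1.398] [0.5731 0.1062 0.1022] [-29.4  -4.3  19.6] 9.041051911765282e-05
7.681462761706537e-05 [ 1.363e-01  1.000e-04  6.301e-01  6.040e-02  4.211e-01  3.644e-01
  6.950e-02 -0.000e+00] (1, 1, 1.5707963267948966)
[-0.2116195   1.28016907 -0.12511969] 15.022188602015376
```

send_rows(
  plan=[
    {"travel": [-0.02,-0.002,0.003],"dr": [0,0,0],"gripper": -1},
    {"travel": [-0.05,-0.005,0.006],"dr": [0,0,0],"gripper": -1},
    {"travel": [-0.1,-0.01,0.01],"dr": [0,0,0],"gripper": -1},
    {"travel": [-0.15,-0.015,0.015],"dr": [0,0,0],"gripper": -1},
    {"travel": [-0.2,-0.019,0.02],"dr": [0,0,0],"gripper": -1},
    {"travel": [-0.25,-0.023,0.025],"dr": [0,0,0],"gripper": -1},
    {"travel": [-0.3,-0.027,0.03],"dr": [0,0,0],"gripper": -1},
    {"travel": [-0.33,-0.03,0.03],"dr": [0,0,0],"gripper": -1},
  ],
)

```text
time_s: 19.38
tool_pos: [0.4135, 0.0917, 0.1203]
eef_rot: [-3.14, -0.784, 0.099]
wrist_force: [0.5, 0.4, -1.1]
finger_gap: -0.0
finger_force: 0.0
```

send_rows(
  plan=[
    {"travel": [-0.003,-0.042,0.003],"dr": [0,0,-0.01],"gripper": -1},
    {"travel": [-0.006,-0.084,0.006],"dr": [0,0,-0.02],"gripper": -1},
    {"travel": [-0.009,-0.126,0.008],"dr": [0,0,-0.031],"gripper": -1},
    {"travel": [-0.012,-0.168,0.011],"dr": [0,0,-0.042],"gripper": -1},
    {"travel": [-0.015,-0.21,0.014],"dr": [0,0,-0.052],"gripper": -1},
    {"travel": [-0.018,-0.252,0.016],"dr": [0,0,-0.063],"gripper": -1},
    {"travel": [-0.021,-0.294,0.018],"dr": [0,0,-0.073],"gripper": -1},
    {"travel": [-0.023,-0.333,0.022],"dr": [0,0,-0.083],"gripper": -1},
  ],
)

```text
time_s: 20.05
tool_pos: [0.4046, -0.076, 0.1321]
eef_rot: [-3.14, -0.786, -0.164]
wrist_force: [0.1, -0.5, -0.2]
finger_gap: -0.0001
finger_force: 0.0
```

send_rows(
  plan=[
    {"travel": [0,0,0.04],"dr": [0,0,0],"gripper": 1},
    {"travel": [0,0,0.08],"dr": [0,0,0],"gripper": 1},
    {"travel": [0,0,0.12],"dr": [0,0,0],"gripper": 1},
    {"travel": [0,0,0.16],"dr": [0,0,0],"gripper": 1},
    {"travel": [0,0,0.2],"dr": [0,0,0],"gripper": 1},
    {"travel": [0,0,0.26],"dr": [0,0,0],"gripper": 1},
    {"travel": [0,0,0.32],"dr": [0,0,0],"gripper": 1},
    {"travel": [0,0,0.38],"dr": [0,0,0],"gripper": 1},
  ],
)

```text
time_s: 20.72
tool_pos: [0.4034, -0.0745, 0.3234]
eef_rot: [3.141, -0.784, -0.162]
wrist_force: [1.8, -0.1, 0.2]
finger_gap: 0.0858
finger_force: 0.0
```

```bash
cat > door.py <<'E'
from h import *
for n in('top','scene'):
    a=camera(n)
    h=cv2.cvtColor(a,cv2.COLOR_RGB2HSV);m=cv2.inRange(h,(80,90,110),(97,255,255));u0,v0=proj(n,[.45,.19,.2])[0].astype(int)
    q=np.zeros_like(m);q[max(0,v0-60):v0+60,max(0,u0-60):u0+60]=m[max(0,v0-60):v0+60,max(0,u0-60):u0+60];ys,xs=np.nonzero(q)
    P=np.array([unproj(n,p,.262)[:2] for p in zip(xs,ys)]);vx=cv2.fitLine(P.astype(np.float32),cv2.DIST_HUBER,0,.001,.001).ravel();print(n,len(xs),vx.round(3),P.min(0).round(3),P.max(0).round(3))
E
python3 door.py; python3 d.py .357 .256 .38 3.1416 0 1.36
python3 - <<'E'
from h import *
# bat in cradle? look through slats: difference between empty (top raw1) and now at rows of the free cradle
c,s=np.cos(.095),np.sin(.095)
W=lambda q:[.658+c*q[0]-s*q[1],.1155+s*q[0]+c*q[1],.018+q[2]]
for n in('top','scene'):
    a=cv2.imread(n+'raw1.png').astype(int);b=camera(n)[:,:,::-1].astype(int);d=np.abs(a-b).sum(2)
    P=proj(n,np.array([W((x,y,z)) for x in(-.09,.09) for y in(-.02,.02) for z in(0,.16)]));u0,v0=P.min(0).astype(int);u1,v1=P.max(0).astype(int)
    m=d[v0:v1+1,u0:u1+1]>60;ys,xs=np.nonzero(m);print(n,(u0,v0,u1,v1),m.sum())
    for r in range(0,m.shape[0],2):print(''.join('#' if k else '.' for k in m[r]))
    print('home near edge top/bottom',proj(n,[W((-.075,0,.156)),W((-.075,0,.006))]).round(1).tolist())
E
```

```text
top 540 [ 0.98  -0.201  0.434  0.196] [0.329 0.169] [0.542 0.222]
scene 362 [ 0.98  -0.2    0.435  0.198] [0.321 0.172] [0.54  0.224]
t 20.82 q [-0.688 -0.446  2.159  0.534  0.773  0.782] pos [ 0.4075 -0.0771  0.3313] rot [ 3.132 -0.8   -0.155] gap 0.0852 F [ 0.1 -0.8  0.4]
travel [-0.1011  0.6663  0.0974]
dr [-0.1558  0.2323  0.4554]
top (np.int64(225), np.int64(119), np.int64(250), np.int64(198)) 150
..........................
..........................
..........................
..........................
..........................
..........................
..........................
..........................
........#######...........
........########..........
.........#######..........
.........#....#...........
..........................
..........................
..........................
..........................
...............#..........
..........#.#####.........
.............#####........
.............#####........
...............##.........
..........................
..........................
..........................
..........................
..............#####
[... 1649 characters left out ...]
..
......###..............#..............................................
......###.............................................................
......####............................................................
......####............................................................
......##..............................................................
.......#..............................................................
......................................................................
......................................................................
......................................................................
home near edge top/bottom [[256.7, 169.5], [256.5, 188.5]]
```

send_rows(
  plan=[
    {"travel": [-0.02,0.03,0.08],"dr": [-0.078,0.116,0.227],"gripper": 1},
    {"travel": [-0.05,0.33,0.1],"dr": [-0.078,0.116,0.227],"gripper": 1},
    {"travel": [-0.05,0.33,0.1],"dr": [-0.078,0.116,0.227],"gripper": 1},
    {"travel": [-0.05,0.33,0.1],"dr": [-0.078,0.116,0.227],"gripper": 1},
    {"travel": [-0.05,0.33,0.1],"dr": [-0.078,0.116,0.227],"gripper": 1},
    {"travel": [-0.05,0.33,0.1],"dr": [-0.078,0.116,0.227],"gripper": 1},
    {"travel": [-0.05,0.33,0.1],"dr": [-0.078,0.116,0.227],"gripper": 1},
    {"travel": [-0.05,0.33,0.1],"dr": [-0.078,0.116,0.227],"gripper": 1},
  ],
)

```text
time_s: 21.58
tool_pos: [0.3791, 0.0927, 0.37]
eef_rot: [2.974, -0.375, 0.669]
wrist_force: [0.8, -0.5, 0.1]
finger_gap: 0.0854
finger_force: 0.0
```

send_rows(
  plan=[
    {"travel": [-0.05,0.33,0],"dr": [-0.078,0.116,0.227],"gripper": 1},
    {"travel": [-0.05,0.33,0],"dr": [-0.078,0.116,0.227],"gripper": 1},
    {"travel": [-0.05,0.33,0],"dr": [-0.078,0.116,0.227],"gripper": 1},
    {"travel": [-0.05,0.33,0],"dr": [-0.078,0.116,0.227],"gripper": 1},
    {"travel": [-0.05,0.33,0],"dr": [-0.078,0.116,0.227],"gripper": 1},
    {"travel": [-0.05,0.33,0],"dr": [-0.078,0.116,0.227],"gripper": 1},
    {"travel": [-0.05,0.33,0],"dr": [-0.078,0.116,0.227],"gripper": 1},
    {"travel": [-0.05,0.33,0],"dr": [-0.078,0.116,0.227],"gripper": 1},
  ],
)

```text
time_s: 22.25
tool_pos: [0.3554, 0.2564, 0.3685]
eef_rot: [-3.132, 0.019, 1.354]
wrist_force: [-0.0, -0.4, -0.6]
finger_gap: 0.0854
finger_force: 0.0
```

```bash
python3 d.py .357 .256 .38 3.1416 0 1.36
```

```text
t 22.25 q [ 0.473  0.026  1.481 -0.009  1.655  0.689] pos [0.3554 0.2564 0.3685] rot [-3.132  0.019  1.354] gap 0.0854 F [-0.  -0.4 -0.6]
travel [ 0.0032 -0.0008  0.023 ]
dr [ 0.0054 -0.0043  0.0018]
```

send_rows(
  plan=[
    {"travel": [0.003,0,-0.05],"dr": [0.003,-0.003,0.002],"gripper": 1},
    {"travel": [0.003,0,-0.11],"dr": [0.003,-0.003,0.002],"gripper": 1},
    {"travel": [0.003,0,-0.17],"dr": [0.003,-0.003,0.002],"gripper": 1},
    {"travel": [0.003,0,-0.22],"dr": [0.003,-0.003,0.002],"gripper": 1},
    {"travel": [0.003,0,-0.27],"dr": [0.003,-0.003,0.002],"gripper": 1},
    {"travel": [0.003,0,-0.317],"dr": [0.003,-0.003,0.002],"gripper": 1},
    {"travel": [0.003,0,-0.317],"dr": [0.003,-0.003,0.002],"gripper": 1},
  ],
)

```text
time_s: 22.83
tool_pos: [0.3518, 0.2528, 0.2081]
eef_rot: [-3.136, 0.01, 1.355]
wrist_force: [-0.9, -0.0, -0.4]
finger_gap: 0.0854
finger_force: 0.0
```

send_rows(
  plan=[
    {"travel": [0,0,0],"dr": [0,0,0],"gripper": -1},
    {"travel": [0,0,0],"dr": [0,0,0],"gripper": -1},
    {"travel": [0,0,0],"dr": [0,0,0],"gripper": -1},
    {"travel": [0,0,0],"dr": [0,0,0],"gripper": -1},
    {"travel": [0,0,0],"dr": [0,0,0],"gripper": -1},
    {"travel": [0,0,0],"dr": [0,0,0],"gripper": -1},
    {"travel": [0,0,0],"dr": [0,0,0],"gripper": -1},
    {"travel": [0,0,0],"dr": [0,0,0],"gripper": -1},
  ],
  grip_force=40,
)

```text
time_s: 23.5
tool_pos: [0.3569, 0.2555, 0.2142]
eef_rot: [3.136, 0.002, 1.357]
wrist_force: [1.1, -0.2, 3.6]
finger_gap: 0.01
finger_force: 39.0
```

```bash
cat > arc.py <<'E'
import numpy as np,sys
hx,hy=.546,.182
from bench import *
p=sense()['tool_pos'][:2];v=p-[hx,hy];a=np.arctan2(*v[::-1]);sh=np.arctan2(-.0205-hy,.530-hx)
print(np.hypot(*v),'door angle',(sh-a)%(2*np.pi))
for k in range(1,9):
    t=.12*k;c,s=np.cos(t),np.sin(t);w=np.array([c*v[0]-s*v[1],s*v[0]+c*v[1]]);print(k,((w-v)/.5).round(3),round(t/np.pi,4))
E
python3 arc.py;python3 d.py
```

```text
0.20282523889817694 door angle 1.862520991154753
1 [-0.015 -0.046] 0.0382
2 [-0.024 -0.094] 0.0764
3 [-0.028 -0.143] 0.1146
4 [-0.025 -0.191] 0.1528
5 [-0.017 -0.239] 0.191
6 [-0.003 -0.286] 0.2292
7 [ 0.016 -0.33 ] 0.2674
8 [ 0.041 -0.372] 0.3056
t 23.5 q [ 0.467  0.08   1.801 -0.006  1.258  0.682] pos [0.3569 0.2555 0.2142] rot [3.136e+00 2.000e-03 1.357e+00] gap 0.01 F [ 1.1 -0.2  3.6]
```

send_rows(
  plan=[
    {"travel": [-0.008,-0.023,0],"dr": [0,0,0.019],"gripper": -1},
    {"travel": [-0.015,-0.046,0],"dr": [0,0,0.038],"gripper": -1},
    {"travel": [-0.024,-0.094,0],"dr": [0,0,0.076],"gripper": -1},
    {"travel": [-0.028,-0.143,0],"dr": [0,0,0.115],"gripper": -1},
    {"travel": [-0.025,-0.191,0],"dr": [0,0,0.153],"gripper": -1},
    {"travel": [-0.017,-0.239,0],"dr": [0,0,0.191],"gripper": -1},
    {"travel": [-0.003,-0.286,0],"dr": [0,0,0.229],"gripper": -1},
    {"travel": [0.016,-0.33,0],"dr": [0,0,0.267],"gripper": -1},
  ],
)

```text
time_s: 24.17
tool_pos: [0.3651, 0.0904, 0.2142]
eef_rot: [3.134, 0.005, 2.198]
wrist_force: [4.8, 3.7, -0.0]
finger_gap: 0.0099
finger_force: 39.6
```

```bash
python3 arc.py;python3 d.py
```

```text
0.20281747495474697 door angle 1.0231900002578547
1 [ 0.025 -0.042] 0.0382
2 [ 0.054 -0.081] 0.0764
3 [ 0.088 -0.116] 0.1146
4 [ 0.126 -0.146] 0.1528
5 [ 0.167 -0.172] 0.191
6 [ 0.211 -0.193] 0.2292
7 [ 0.257 -0.209] 0.2674
8 [ 0.304 -0.218] 0.3056
t 24.17 q [ 0.057 -0.024  1.91   0.     1.248 -0.571] pos [0.3651 0.0904 0.2142] rot [3.134 0.005 2.198] gap 0.0099 F [ 4.8  3.7 -0. ]
```

send_rows(
  plan=[
    {"travel": [0.025,-0.042,0],"dr": [0,0,0.038],"gripper": -1},
    {"travel": [0.054,-0.081,0],"dr": [0,0,0.076],"gripper": -1},
    {"travel": [0.088,-0.116,0],"dr": [0,0,0.115],"gripper": -1},
    {"travel": [0.126,-0.146,0],"dr": [0,0,0.153],"gripper": -1},
    {"travel": [0.167,-0.172,0],"dr": [0,0,0.191],"gripper": -1},
    {"travel": [0.211,-0.193,0],"dr": [0,0,0.229],"gripper": -1},
    {"travel": [0.234,-0.202,0],"dr": [0,0,0.248],"gripper": -1},
    {"travel": [0.257,-0.209,0],"dr": [0,0,0.267],"gripper": -1},
  ],
)

```text
time_s: 24.83
tool_pos: [0.4944, -0.0141, 0.2141]
eef_rot: [3.137, 0.005, 3.033]
wrist_force: [0.6, 1.2, 5.8]
finger_gap: 0.0095
finger_force: 40.2
```

```bash
python3 arc.py;python3 d.py
```

```text
0.202753291308905 door angle 0.17840184754326782
1 [ 0.048 -0.01 ] 0.0382
2 [ 0.096 -0.013] 0.0764
3 [ 0.145 -0.011] 0.1146
4 [ 0.193 -0.003] 0.1528
5 [0.239 0.01 ] 0.191
6 [0.284 0.029] 0.2292
7 [0.326 0.054] 0.2674
8 [0.365 0.083] 0.3056
t 24.83 q [-0.173  0.163  1.701  0.005  1.272 -1.637] pos [ 0.4944 -0.0141  0.2141] rot [3.137 0.005 3.033] gap 0.0095 F [0.6 1.2 5.8]
```

Close the last 0.18 rad gently, ending with a slight overdrive.

send_rows(
  plan=[
    {"travel": [0.016,-0.004,0],"dr": [0,0,0.013],"gripper": -1},
    {"travel": [0.032,-0.007,0],"dr": [0,0,0.026],"gripper": -1},
    {"travel": [0.048,-0.01,0],"dr": [0,0,0.038],"gripper": -1},
    {"travel": [0.06,-0.011,0],"dr": [0,0,0.048],"gripper": -1},
    {"travel": [0.07,-0.012,0],"dr": [0,0,0.055],"gripper": -1},
    {"travel": [0.075,-0.012,0],"dr": [0,0,0.058],"gripper": -1},
    {"travel": [0.078,-0.012,0],"dr": [0,0,0.06],"gripper": -1},
    {"travel": [0.078,-0.012,0],"dr": [0,0,0.06],"gripper": -1},
  ],
)

```text
time_s: 25.5
tool_pos: [0.5324, -0.0203, 0.2142]
eef_rot: [3.14, 0.005, -3.063]
wrist_force: [0.7, -2.2, 5.7]
finger_gap: 0.0097
finger_force: 40.0
```

```bash
python3 arc.py|head -1;python3 d.py
```

```text
0.20274004913767013 door angle 6.271291755750503
t 25.5 q [-0.171  0.22   1.626  0.003  1.291 -1.821] pos [ 0.5324 -0.0203  0.2142] rot [ 3.14   0.005 -3.063] gap 0.0097 F [ 0.7 -2.2  5.7]
```

send_rows(
  plan=[
    {"travel": [0.004,0,0],"dr": [0,0,0.003],"gripper": -1},
    {"travel": [0.008,0,0],"dr": [0,0,0.006],"gripper": -1},
    {"travel": [0.012,0,0],"dr": [0,0,0.008],"gripper": -1},
    {"travel": [0.012,0,0],"dr": [0,0,0.008],"gripper": -1},
  ],
)

```text
time_s: 25.83
tool_pos: [0.5347, -0.0204, 0.2141]
eef_rot: [3.139, -0.003, -3.038]
wrist_force: [-7.5, -3.3, 9.2]
finger_gap: 0.0098
finger_force: 40.5
```

```bash
python3 arc.py|head -1;python3 d.py
```

```text
0.20274128868981994 door angle 6.260323876724595
t 25.83 q [-0.169  0.228  1.615  0.002  1.301 -1.845] pos [ 0.5347 -0.0204  0.2141] rot [ 3.139e+00 -3.000e-03 -3.038e+00] gap 0.0098 F [-7.5 -3.3  9.2]
```

send_rows(
  plan=[
    {"travel": [-0.005,0,0],"dr": [0,0,0],"gripper": -1},
    {"travel": [-0.005,0,0],"dr": [0,0,0],"gripper": 1},
    {"travel": [-0.005,0,0],"dr": [0,0,0],"gripper": 1},
    {"travel": [-0.005,0,0],"dr": [0,0,0],"gripper": 1},
    {"travel": [-0.005,0,0],"dr": [0,0,0],"gripper": 1},
    {"travel": [-0.005,0,0],"dr": [0,0,0],"gripper": 1},
    {"travel": [-0.005,0,0.01],"dr": [0,0,0],"gripper": 1},
    {"travel": [-0.005,0,0.03],"dr": [0,0,0],"gripper": 1},
  ],
)

```text
time_s: 26.5
tool_pos: [0.5342, -0.0194, 0.2276]
eef_rot: [3.137, 0.0, -3.038]
wrist_force: [-0.7, -0.5, -0.3]
finger_gap: 0.0855
finger_force: 0.0
```

send_rows(
  plan=[
    {"travel": [0,0,0.05],"dr": [0,0,0],"gripper": 1},
    {"travel": [0,0,0.1],"dr": [0,0,0],"gripper": 1},
    {"travel": [0,0,0.16],"dr": [0,0,0],"gripper": 1},
    {"travel": [0,0,0.22],"dr": [0,0,0],"gripper": 1},
    {"travel": [-0.08,0,0.26],"dr": [0,0,0],"gripper": 1},
    {"travel": [-0.16,-0.05,0.28],"dr": [0,0,0],"gripper": 1},
    {"travel": [-0.24,-0.12,0.28],"dr": [0,0,0],"gripper": 1},
    {"travel": [-0.3,-0.2,0.28],"dr": [0,0,0],"gripper": 1},
  ],
)

```text
time_s: 27.17
tool_pos: [0.4018, -0.0978, 0.3704]
eef_rot: [3.14, 0.007, -3.035]
wrist_force: [1.6, -0.8, -0.1]
finger_gap: 0.0853
finger_force: 0.0
```

send_rows(
  plan=[
    {"travel": [-0.05,-0.25,0],"dr": [0,0,0],"gripper": 1},
    {"travel": [-0.05,-0.25,0],"dr": [0,0,0],"gripper": 1},
    {"travel": [-0.05,-0.25,0],"dr": [0,0,0],"gripper": 1},
    {"travel": [-0.05,-0.25,0],"dr": [0,0,0],"gripper": 1},
    {"travel": [-0.05,-0.25,0],"dr": [0,0,0],"gripper": 1},
    {"travel": [-0.05,-0.25,0],"dr": [0,0,0],"gripper": 1},
  ],
)

```text
time_s: 27.67
tool_pos: [0.3784, -0.2229, 0.3686]
eef_rot: [3.137, 0.004, -3.039]
wrist_force: [-0.4, -0.3, 0.2]
finger_gap: 0.0855
finger_force: 0.0
```

```bash
python3 d.py; python3 - <<'E'
from h import *
# door line from its light top edge, and change of the cradle region, both cameras
for n in('top','scene'):
    a=camera(n);h=cv2.cvtColor(a,cv2.COLOR_RGB2HSV);m=cv2.inRange(h,(80,90,110),(97,255,255));u0,v0=proj(n,[.56,.07,.26])[0].astype(int)
    q=np.zeros_like(m);q[v0-62:v0+62,u0-62:u0+62]=m[v0-62:v0+62,u0-62:u0+62];ys,xs=np.nonzero(q)
    P=np.array([unproj(n,p,.262)[:2] for p in zip(xs,ys)]);x=cv2.fitLine(P.astype(np.float32),cv2.DIST_HUBER,0,.001,.001).ravel();print(n,len(xs),x.round(3),'yaw',np.arctan(-x[0]/x[1]).round(3),P.min(0).round(3),P.max(0).round(3))
    b=cv2.imread(n+'raw0.png')[:,:,::-1].astype(int);d=np.abs(a.astype(int)-b).sum(2)
    for nm,p in(('mug',[.6,.32,.12]),('blue',[.532,-.267,.12]),('storedR',[.665,.04,.15])):
        u,v=proj(n,p)[0].astype(int);print(nm,(d[max(0,v-15):v+15,u-12:u+12]>60).sum())
    U=proj(n,[.658,.1155,.1])[0].astype(int);r=d[U[1]-30:U[1]+30,U[0]-25:U[0]+25]>60;print('free cradle change',r.sum())
E
```

```text
t 27.67 q [-0.696  0.015  1.492  0.006  1.635 -2.369] pos [ 0.3784 -0.2229  0.3686] rot [ 3.137  0.004 -3.039] gap 0.0855 F [-0.4 -0.3  0.2]
top 517 [ 0.107 -0.994  0.565  0.067] yaw 0.107 [ 0.549 -0.045] [0.581 0.178]
mug 0
blue 36
storedR 0
free cradle change 170
scene 443 [ 0.109 -0.994  0.565  0.065] yaw 0.109 [ 0.547 -0.044] [0.582 0.182]
mug 0
blue 12
storedR 1
free cradle change 340
```

```bash
python3 -c "
from bench import *
print(finish_job())"
```

```text
the job is handed in; nothing more can be done
None
```

I handed the job in at about 28 s. The brown bat is in the left (+y) cradle, pushed firmly against its end stop, and the door is shut. The final camera comparison showed the mug and stored bat unchanged and only minor pixel differences around the blue bat; no verdict came back.

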